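# Shake the spent coin cell out of a rack sensor into the used-battery box

## Task

The spent coin cell has come loose inside the grey rack sensor that lies on the blue mat. Open the lid of the green used-battery box, turn the sensor slot-down over it and shake the cell out through the battery slot straight into the box, not onto the bench or mat. Then lay the sensor back flat on the mat, right way up, shut the lid fully, and leave the other things on the bench where they are.

Things in the scene. Friction and masses are not known exactly. Their poses are not given: they have to be found in the camera images.
- case: rack sensor: grey metal box 104 mm long (its x), 58 mm wide (its y), 36 mm high (its z), about 0.26 kg. Origin: centre of its underside; z up out of its top. The end at its -x, facing the robot more or less, is orange (an orange stripe 13 mm wide on the top marks it) and has the open battery slot. It can be gripped across the 58 mm width by its plain long sides
- slot (a point): centre of the battery slot, on the outer face of the sensor's -x end: 27.5 mm wide (case y -22 to +5.5 mm), 11 mm high (3 to 14 mm above the underside, its lower edge level with the bay floor), wall 3 mm thick. The cell passes only lying flat, with its centre within about 1.5 mm of the slot's middle in y
- bay (a point): centre of the floor of the battery bay behind the slot: 52 mm wide (y, the full inner width), 60 mm long (x), 15 mm high under a circuit board. The cell slides freely in it, lying nearly flat, and starts to the +y side of the slot. With the slot end tipped down by 60 degrees or more it runs to that end; rocking or shaking the case sideways then moves it across the slot
- cell: loose coin cell inside the sensor: steel disc 24.5 mm across, 7.7 mm thick, 10.5 g. Origin: centre of one flat face; z along its axis
- mat: blue service mat fixed to the bench, 260 mm (its x) by 220 mm (its y), 2 mm thick. Origin: centre of its underside. The sensor, its removed slot cover and a screwdriver lie on it
- bin: green used-battery box fixed to the bench: 130 mm (its x) by 120 mm (its y) and 75 mm high, walls and floor 4 mm, a couple of old batteries on its floor. Origin: centre of its underside; -x is the front, towards the robot more or less
- lid_hinge (a point): middle of the lid's hinge line, which runs along the box's y at its far (+x) top edge, 65 mm behind the centre of the box and 75.5 mm above the bench
- lid (a joint): angle of the box's lid in rad: 0 shut (level), grows as its front edge rises up and over to the back, 1.57 upright, stop at 1.75. Lid 130 x 120 mm, 4 mm thick, 0.12 kg, green; the hinge is stiff, the lid stays at any angle (about 2 N at the tab moves it)
- lid_tab (a point): grip point on the lid's yellow tab, 156 mm from the hinge line and at mid-thickness of the tab. The tab lies in the plane of the lid, 16 mm wide (box y), 8 mm thick, and stands 40 mm out from the lid's front edge, this point 14 mm from its outer end
- cover: the slot's removed cover, orange and black plastic, 34 x 18 x 12 mm, on the mat; leave it. Origin: centre of its underside
- driver: screwdriver about 160 mm long along its x, on the mat; leave it. Origin: under the middle of the tool
- nut_tub: small open blue tub of rack nuts, 62 x 62 x 32 mm; leave it. Origin: centre of its underside
- mouse: beige computer mouse 105 x 58 x 34 mm; leave it. Origin: centre of its underside
- remote: black remote control 170 x 46 x 18 mm; leave it. Origin: centre of its underside
- adapter: black power adapter brick 100 x 46 x 32 mm; leave it. Origin: centre of its underside
- mug: white mug, 80 mm across, 92 mm high; leave it. Origin: centre of its underside
Mind the look-alikes: they are no part of the job. Of the things like the bin, leave any that is orange; of the rest the smaller one is meant.

How it is judged:
On the way, in this order (a step that is already met when the one before it is completed fails the run):
1. the lid of the used-battery box is open (past about 50 degrees) (value of joint lid above 0.9 rad), for 0.2 s.
2. the cell lies in the used-battery box (x of cell in the frame of bin between -0.063 and 0.063 m and y of cell in the frame of bin between -0.058 and 0.058 m and z of cell in the frame of bin below 0.055 m), for 0.2 s.
At the end, for the whole second after the job is handed in: the cell lies inside the used-battery box, the sensor lies still on the mat (its centre over the mat), flat within 4.5 degrees and right way up, and the box's lid is shut to within 4 degrees (0.07 rad) (all of step 2 and x of case in the frame of mat between -0.12 and 0.12 m and y of case in the frame of mat between -0.1 and 0.1 m and z of case in the frame of mat below 0.008 m and angle between case's own z axis and vertical below 0.08 rad and linear speed of case below 0.02 m/s and value of joint lid below 0.07 rad); the robot touches nothing.
It fails at once if the cell falls on the bench or the mat (contact force between cell and table above 0.05 N or contact force between cell and mat above 0.05 N).
It fails at once if another thing on the bench is moved by more than 40 mm (distance of any of cover, driver, nut_tub, mouse, remote, adapter, mug from where it was at the start of the episode above 0.04 m).
It also fails if it takes over 72 s, if anything falls off the work surface, if the arm or the gripper's body presses on something with over 40 N, if the wrist force passes 120 N, or if a joint passes its speed limit or range.

## Robot

A 6-joint arm with a two-finger parallel gripper is mounted at the origin on the work surface. World frame = base frame: x ahead of the robot, y to its left, z up, the work surface at z = 0. Lengths are in m, angles in rad, forces in N, time in s.
With the tool pointing down it reaches from about 0.425 to 0.95 m from the base axis. Payload 3.5 kg.
Tool frame: the origin (TCP) lies at the very end of the fingers, on their centre line; the grasp point (between the pads) lies 19 mm behind it; z points along the fingers, y is the direction in which the jaws open and shut (so a half turn about z gives the same grasp; the last joint's range is limited). The gripper opens to 85 mm and grips with 20 to 120 N. Pads are 22 mm wide; open, the fingers measure 114 mm over their backs; the gripper's body (76 mm by 85 mm) begins 54 mm behind the grasp point. The pads swing forward as they close: fully open they stand 13 mm farther back than shut.
Start: joints at [1.128, 0.286, 1.577, -0, 1.279, -0.15], TCP at [0.195, 0.646, 0.231] pointing down, gripper open.
Joint ranges: [-2.77, 2.77], [-0.9, 2.22], [0.21, 2.48], [-1.53, 4.67], [0.24, 2.81], [-2.84, 2.84]. Speed limits (rad/s): [2.79, 2.79, 3.14, 3.14, 3.14, 3.14].

## Interface

Orientations are given as a unit quaternion [x, y, z, w].
In Python, from plant import ctrl, eyes, ticket gives the robot as it stands.
- The arm moves only by the tool send_rows, never from a script. Its arguments are lists of equal length, an entry for each row: "translation": the shift along the tool's x, y, z in units of 30 mm (1.0 is 30 mm), a list of three; "rotation": the turn, a rotation vector about the tool's x, y, z in units of 5 degrees (1.0 is 5 degrees), a list of three; "grip": the finger opening in mm, from 0 to 85.4. A call has 1 to 5 rows; each row shifts and turns the commanded pose from where the row before left it, along the tool's axes as they then stand; what a row does not reach is not made up. A row lasts 1/8 s, in which the tool goes at most 62.5 mm and 10.7 degrees, less where a joint would pass 70% of its speed; a pose out of reach is approached as far as the arm can. A call is refused whole if a number of a shift passes 1 or a number of a turn 1, either way. A call with a gripper value outside its range is refused whole. The fingers move at their own pace and stop on an object; "squeeze" is the grip in N (left out, the last holds). Time passes only in rows, so rows that do not move let the fingers close. It gives the time, the measured TCP pose, the force and the opening at its end, in the units of the state.
- ctrl.get_state(): the state, without advancing time (a new reading comes with each control period).
- eyes.read_camera(name): name is "scene" or "side" or "wrist"; returns a dict with "image" (420x560x3 uint8, blue, green, red), "mtx" (3x3 intrinsics, pixels), "xyz" and "orientation" of the camera in the world; the wrist camera has in their place "hand_eye" (4x4, takes a point from camera to tool coordinates, whose origin is the TCP and whose axes are the flange's). Camera axes: x right, y down, z forward; pixel columns grow to the right and rows downward; lengths in m; the calibration is good to about 2 mm. A picture is of the moment at which its call begins: read the wrist's pose just before it. There is no depth.
- ticket.sign_off(): hands the job in, once; it reports no verdict.
The state is a dict: "time": time; "qpos": joint angles; "dq": joint speeds; "joint_efforts": joint torques, N m; "eef_pos": TCP position; "tcp_rot": TCP orientation; "contact_force": force on the tool from outside, world axes, zero at the start; "wrist_torque": the same for the moment, N m; "opening": opening from 0.0 (shut) to 1.0 (fully open).
Only numpy, scipy, OpenCV 4.12 (cv2) and the standard library are available. Lean on these libraries where they do the work, as an engineer would, in place of code of your own. Each camera call takes 0.05 s, during which the arm holds its last target. There are 200 camera calls.

## Working session

There is one attempt and no reset: what is moved stays moved. The work goes in short steps, Python scripts to look and compute and a tool call to move; the robot and the scene stay as the last step left them, time stands still between calls to the robot, and variables do not carry over. Pictures are saved under pics/ and viewed, about 8 in all and at most 12, crops included, and the job is handed in when it is done.

Besides the shell and the picture viewer there is one more tool, called after "Request:" by a JSON object that holds its "name" and its "arguments", one argument or row to a line. send_rows: Moves the arm, as the interface text tells. Its arguments: {"type":"object","properties":{"translation":{"type":"array"},"rotation":{"type":"array"},"grip":{"type":"array"},"squeeze":{"type":"number"}},"required":["translation","rotation","grip"]}

```bash
mkdir -p pics; ls
cat > h.py <<'E'
import numpy as np, cv2
from scipy.spatial.transform import Rotation as R
from plant import ctrl, eyes, ticket
def cam(n):
    s=ctrl.get_state(); c=eyes.read_camera(n); K=np.array(c["mtx"])
    if n=="wrist":
        T=np.eye(4);T[:3,:3]=R.from_quat(s["tcp_rot"]).as_matrix();T[:3,3]=s["eef_pos"]
        T=T@np.array(c["hand_eye"])
    else:
        T=np.eye(4);o=np.array(c["orientation"]);T[:3,:3]=R.from_quat(o).as_matrix() if o.size==4 else o;T[:3,3]=c["xyz"]
    return c["image"],K,T
def ray(K,T,uv):
    return T[:3,3],T[:3,:3]@np.linalg.solve(K,[uv[0],uv[1],1])
def plane(K,T,uv,z):
    o,d=ray(K,T,uv); return o+d*(z-o[2])/d[2]
def proj(K,T,p):
    q=K@(T[:3,:3].T@(np.array(p)-T[:3,3])); return q[:2]/q[2]
def st():
    s=ctrl.get_state(); print({k:np.round(s[k],4).tolist() for k in ("time","qpos","eef_pos","tcp_rot","contact_force","opening")}); return s
E
python3 - <<'E'
from h import *
import pickle
st()
d={}
for n in("scene","side","wrist"):
    im,K,T=cam(n); cv2.imwrite(f"pics/{n}0.png",im); d[n]=(im,K,T); print(n,T.round(3).tolist(),K.round(1).tolist())
pickle.dump(d,open("d0.pkl","wb"))
E
```

```text
pics
{'time': 0.0, 'qpos': [1.128, 0.2872, 1.5782, -0.0, 1.2786, -0.15], 'eef_pos': [0.1945, 0.6457, 0.2299], 'tcp_rot': [0.1459, 0.9893, -0.0011, -0.0003], 'contact_force': [-1.1186, -0.6379, -0.2996], 'opening': 1.0004}
scene [[-0.66, 0.517, -0.546, 1.299], [0.752, 0.441, -0.491, 0.584], [-0.013, -0.734, -0.679, 1.004], [0.0, 0.0, 0.0, 1.0]] [[466.9, 0.0, 290.6], [0.0, 466.9, 211.9], [0.0, 0.0, 1.0]]
side [[-0.781, -0.411, 0.47, -0.214], [-0.624, 0.539, -0.566, 0.808], [-0.02, -0.735, -0.677, 1.15], [0.0, 0.0, 0.0, 1.0]] [[444.0, 0.0, 281.3], [0.0, 444.0, 216.2], [0.0, 0.0, 1.0]]
wrist [[0.289, 0.917, 0.275, 0.125], [0.957, -0.276, -0.084, 0.667], [-0.001, 0.287, -0.958, 0.373], [0.0, 0.0, 0.0, 1.0]] [[361.1, 0.0, 278.0], [0.0, 361.1, 209.3], [0.0, 0.0, 1.0]]
```

View pics/scene0.png

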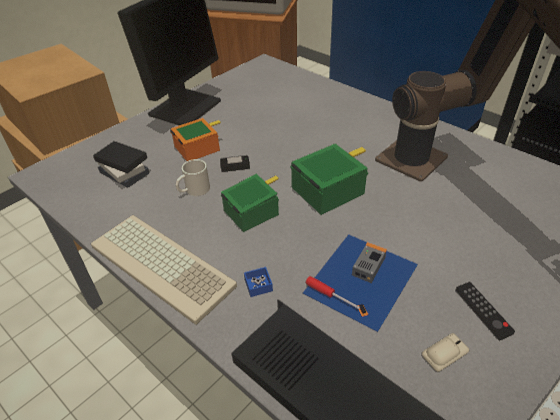

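View pics/side0.png

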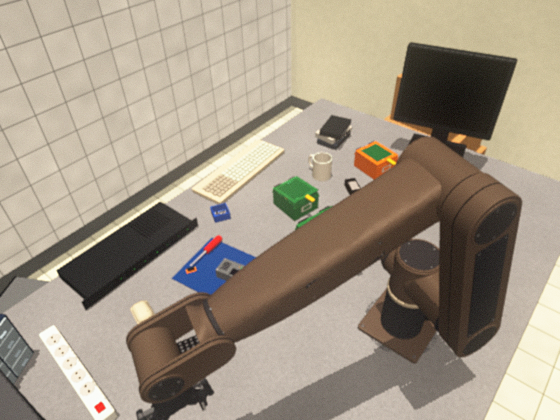

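The scene view shows the small green bin (the target) at about (250,200) with its tab at (272,182). The large green box is at (330,175), the orange one at (195,138), the mat at (362,280), and the sensor at (369,260) with its orange end up at (376,246). The side view has the small bin at (296,197) and the sensor partly behind the arm at (230,268).

Run:
```python
from h import *
import pickle
d=pickle.load(open("d0.pkl","rb"))
im,K,T=d["scene"]
hsv=cv2.cvtColor(im,cv2.COLOR_BGR2HSV)
def big(m,x0,y0,x1,y1):
    z=np.zeros_like(m);z[y0:y1,x0:x1]=m[y0:y1,x0:x1]
    c=cv2.findContours(z,cv2.RETR_EXTERNAL,cv2.CHAIN_APPROX_NONE)[0];return max(c,key=cv2.contourArea)
def poly(c,e): return cv2.approxPolyDP(cv2.convexHull(c),e,True)[:,0].astype(float)
mat=big(cv2.inRange(hsv,(100,120,40),(125,255,255)),290,220,430,335)
p=poly(mat,3); print("mat",[(q.tolist(),plane(K,T,q,.002)[:2].round(4).tolist()) for q in p])
g=cv2.inRange(hsv,(45,80,20),(85,255,255))
b=big(g,215,165,288,235); print("bin",[(q.tolist(),plane(K,T,q,.0775)[:2].round(4).tolist()) for q in poly(b,2.5)])
y=cv2.inRange(hsv,(20,120,100),(35,255,255)); t=big(y,255,165,288,200); print("tab",cv2.boundingRect(t),[(q.tolist(),plane(K,T,q,.0775)[:2].round(4).tolist()) for q in poly(t,1)])
o=cv2.inRange(hsv,(5,120,100),(20,255,255)); t=big(o,350,230,400,260); print("orange",[(q.tolist(),plane(K,T,q,.038)[:2].round(4).tolist()) for q in poly(t,1)])
a=cv2.resize(im[225:325,300:430],None,fx=3,fy=3,interpolation=cv2.INTER_CUBIC)
bb=cv2.resize(im[160:260,210:340],None,fx=3,fy=3,interpolation=cv2.INTER_CUBIC)
w=d["wrist"][0]
cv2.imwrite("pics/crop1.png",np.hstack([a,bb]));
```

```text
mat [([348.0, 235.0], [0.4586, 0.0582]), ([416.0, 264.0], [0.4269, 0.2702]), ([377.0, 330.0], [0.6782, 0.3069]), ([304.0, 293.0], [0.7091, 0.0969])]
bin [([256.0, 174.0], [0.4919, -0.2877]), ([276.0, 192.0], [0.5159, -0.1784]), ([277.0, 214.0], [0.5867, -0.1093]), ([243.0, 231.0], [0.7002, -0.1347]), ([224.0, 210.0], [0.6754, -0.2397]), ([221.0, 192.0], [0.6255, -0.3072])]
tab (265, 176, 13, 9) [([277.0, 177.0], [0.4596, -0.2259]), ([277.0, 179.0], [0.4671, -0.219]), ([267.0, 184.0], [0.5057, -0.226]), ([265.0, 182.0], [0.5026, -0.2376]), ([274.0, 176.0], [0.462, -0.2366])]
orange [([386.0, 249.0], [0.4642, 0.19]), ([385.0, 252.0], [0.4756, 0.194]), ([366.0, 244.0], [0.4846, 0.1367]), ([367.0, 242.0], [0.4763, 0.1344])]
```

View pics/crop1.png

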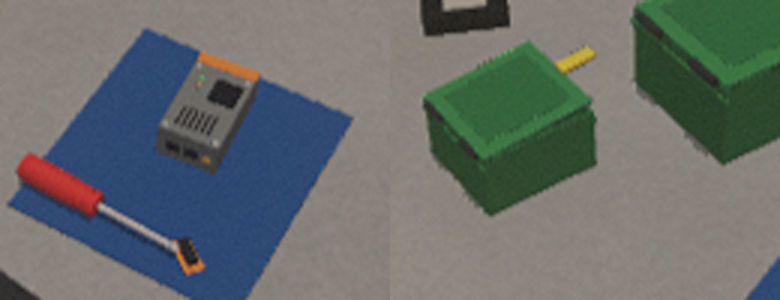

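The crops confirm it: the small bin's lid is shut and its tab points to the robot's side (tip about (277,178)). The sensor's orange end also faces the robot, and the driver and cover lie at the far end of the mat. Next I write a row planner and move to hover over the tab.

```bash
cat >> h.py <<'E'
from scipy.spatial.transform import Slerp
import json
def down(az):  # tool pointing down, tool x at azimuth az (deg)
    a=np.radians(az); x=np.array([np.cos(a),np.sin(a),0]); z=np.array([0,0,-1.]); return R.from_matrix(np.c_[x,np.cross(z,x),z])
def wrow(pts,rot0,rot1,n,grip,sl=None):
    """rows along polyline pts (first = start) while turning rot0->rot1"""
    pts=np.array(pts,float); L=np.r_[0,np.cumsum(np.linalg.norm(np.diff(pts,axis=0),axis=1))]
    s=np.linspace(0,1,n+1); P=np.c_[[np.interp(s*L[-1],L,pts[:,i]) for i in range(3)]].T
    rv=(rot0.inv()*rot1).as_rotvec(); 
    cur=rot0;p=pts[0].copy();tr=[];ro=[]
    for i in range(n):
        t=np.round(cur.inv().apply(P[i+1]-p)/.03,2); r=np.round(np.degrees((cur.inv()*rot0*R.from_rotvec(rv*s[i+1])).as_rotvec())/5,2)
        p=p+cur.apply(t*.03); cur=cur*R.from_rotvec(np.radians(r*5)); tr.append(t.tolist());ro.append(r.tolist())
    print("max",np.abs(tr).max(),np.abs(ro).max(),"end",p.round(4))
    for i in range(0,n,5): print("T",tr[i:i+5],"R",ro[i:i+5])
def go(pts,rot1,n,grip=85):
    s=st(); r0=R.from_quat(s["tcp_rot"]); wrow([s["eef_pos"]]+list(pts),r0,rot1 if rot1 is not None else r0,n,grip)
E
python3 - <<'E'
from h import *
import pickle
d=pickle.load(open("d0.pkl","rb")); im,K,T=d["scene"]
for n,uv,z in [("bigbox top",(327,145),.1),("bigR",(367,176),.1),("bigL",(291,173),.1),("bigfront",(325,188),.1),("bigtab tip",(365,150),.1),("mugtop",(195,167),.092),("adapter",(235,163),.03),("orange",(195,135),.08),("cover",(363,311),.01),("drv",(320,287),.02)]: print(n,plane(K,T,uv,z)[:2].round(3))
s=ctrl.get_state(); r0=R.from_quat(s["tcp_rot"]);p=s["eef_pos"]
r1=R.from_euler('z',-86.5,degrees=True)*r0
print("A");wrow([p,[.40,.42,.25],[.52,.15,.25]],r0,r1,18,85)
print("B");wrow([[.52,.15,.25],[.52,-.05,.25],[.475,-.225,.25]],r1,down(-10),18,85)
E
```

```text
bigbox top [ 0.244 -0.194]
bigR [0.296 0.003]
bigL [ 0.437 -0.186]
bigfront [ 0.425 -0.06 ]
bigtab tip [ 0.185 -0.08 ]
mugtop [ 0.606 -0.45 ]
adapter [ 0.454 -0.431]
orange [ 0.474 -0.608]
cover [0.659 0.251]
drv [0.677 0.125]
A
max 1.12 0.97 end [0.52   0.1501 0.2499]
T [[-0.95, -0.57, -0.07], [-1.0, -0.49, -0.07], [-1.04, -0.4, -0.07], [-1.06, -0.32, -0.08], [-1.09, -0.23, -0.07]] R [[-0.0, 0.0, 0.96], [-0.0, 0.0, 0.96], [-0.0, 0.01, 0.96], [-0.0, -0.0, 0.96], [-0.0, -0.0, 0.97]]
T [[-1.1, -0.13, -0.07], [-1.11, -0.04, -0.07], [-1.11, 0.05, -0.07], [-1.11, 0.15, -0.08], [-1.1, -0.06, -0.01]] R [[-0.0, 0.0, 0.96], [-0.0, 0.0, 0.96], [-0.0, 0.0, 0.96], [-0.0, 0.01, 0.96], [-0.0, -0.0, 0.96]]
T [[-1.11, -0.03, 0.0], [-1.12, 0.07, 0.0], [-1.1, 0.16, 0.0], [-1.08, 0.26, 0.0], [-1.06, 0.34, -0.0]] R [[-0.0, 0.0, 0.96], [-0.0, 0.0, 0.96], [-0.0, 0.0, 0.96], [-0.0, 0.01, 0.97], [-0.0, -0.0, 0.96]]
T [[-1.03, 0.44, -0.0], [-0.98, 0.51, -0.0], [-0.94, 0.6, -0.0]] R [[-0.0, 0.0, 0.96], [-0.01, 0.0, 0.96], [0.0, 0.0, 0.96]]
B
max 0.7 0.97 end [ 0.4749 -0.225   0.2501]
T [[-0.69, 0.16, -0.0], [-0.67, 0.22, -0.0], [-0.65, 0.27, -0.0], [-0.62, 0.33, -0.0], [-0.59, 0.38, -0.0]] R [[-0.0, 0.0, 0.96], [-0.0, 0.0, 0.97], [-0.0, 0.0, 0.96], [-0.0, 0.0, 0.96], [-0.0, 0.0, 0.97]]
T [[-0.56, 0.43, -0.0], [-0.53, 0.47, -0.0], [-0.48, 0.52, -0.0], [-0.43, 0.55, -0.0], [-0.46, 0.53, -0.01]] R [[-0.01, 0.01, 0.96], [0.0, -0.0, 0.96], [0.0, -0.0, 0.97], [0.0, -0.0, 0.96], [-0.0, -0.0, 0.97]]
T [[-0.48, 0.51, 0.0], [-0.44, 0.56, 0.0], [-0.39, 0.59, 0.0], [-0.33, 0.62, 0.0], [-0.29, 0.64, 0.0]] R [[-0.0, -0.0, 0.96], [-0.0, -0.0, 0.96], [-0.0, -0.0, 0.97], [-0.01, 0.0, 0.96], [0.0, 0.0, 0.96]]
T [[-0.22, 0.67, 0.0], [-0.17, 0.68, 0.0], [-0.12, 0.7, 0.0]] R [[0.0, 0.0, 0.97], [0.0, 0.0, 0.96], [0.0, 0.0, 0.96]]
```

Request:
{"name": "send_rows", "arguments": {
  "translation": [
    [-0.95,-0.57,-0.07],
    [-1.0,-0.49,-0.07],
    [-1.0,-0.4,-0.07],
    [-1.0,-0.32,-0.08],
    [-1.0,-0.23,-0.07]
  ],
  "rotation": [
    [0,0,0.96],
    [0,0,0.96],
    [0,0,0.96],
    [0,0,0.96],
    [0,0,0.96]
  ],
  "grip": [85,85,85,85,85]
}}

```text
time: 0.78
eef_pos: [0.3026, 0.5249, 0.2418]
tcp_rot: [0.35, 0.937, -0.0, -0.0]
contact_force: [-0.4, 0.6, 0.1]
opening: 0.995
```

Request:
{"name": "send_rows", "arguments": {
  "translation": [
    [-1.0,-0.13,-0.07],
    [-1.0,-0.04,-0.07],
    [-1.0,0.05,-0.07],
    [-1.0,0.15,-0.08],
    [-1.0,-0.06,0]
  ],
  "rotation": [
    [0,0,0.96],
    [0,0,0.96],
    [0,0,0.96],
    [0,0,0.96],
    [0,0,0.96]
  ],
  "grip": [85,85,85,85,85]
}}

```text
time: 1.4
eef_pos: [0.3977, 0.4092, 0.2507]
tcp_rot: [0.537, 0.844, -0.0, 0.0]
contact_force: [-0.0, -0.4, -0.2]
opening: 0.996
```

Request:
{"name": "send_rows", "arguments": {
  "translation": [
    [-1.0,-0.03,0],
    [-1.0,0.07,0],
    [-1.0,0.16,0],
    [-1.0,0.26,0],
    [-1.0,0.34,0]
  ],
  "rotation": [
    [0,0,0.96],
    [0,0,0.96],
    [0,0,0.96],
    [0,0,0.96],
    [0,0,0.96]
  ],
  "grip": [85,85,85,85,85]
}}

```text
time: 2.02
eef_pos: [0.4608, 0.2698, 0.2505]
tcp_rot: [0.7, 0.714, -0.0, -0.0]
contact_force: [-0.2, -0.6, 0.4]
opening: 0.995
```

Request:
{"name": "send_rows", "arguments": {
  "translation": [
    [-1.0,0.44,0],
    [-0.98,0.51,0],
    [-0.94,0.6,0]
  ],
  "rotation": [
    [0,0,0.96],
    [0,0,0.96],
    [0,0,0.96]
  ],
  "grip": [85,85,85]
}}

```text
time: 2.4
eef_pos: [0.5018, 0.1792, 0.2505]
tcp_rot: [0.784, 0.62, -0.0, -0.0]
contact_force: [-0.3, 0.4, 0.2]
opening: 0.993
```

Run:
```python
from h import *
import pickle
im,K,T=cam("wrist"); cv2.imwrite("pics/w1.png",im); pickle.dump((im,K,T),open("w1.pkl","wb"))
go([[.52,-.05,.25],[.475,-.225,.25]],down(-10),18)
```

```text
{'time': 2.45, 'qpos': [0.1478, -0.0433, 1.9034, -0.003, 1.2812, 0.3857], 'eef_pos': [0.5033, 0.1762, 0.2505], 'tcp_rot': [0.7858, 0.6185, -0.0006, 0.0013], 'contact_force': [1.6554, -1.6775, -0.138], 'opening': 0.9915}
max 0.74 0.96 end [ 0.475 -0.225  0.25 ]
T [[-0.72, 0.23, 0.0], [-0.7, 0.29, 0.01], [-0.66, 0.35, 0.0], [-0.64, 0.4, 0.0], [-0.61, 0.46, 0.01]] R [[0.0, 0.0, 0.96], [0.0, 0.0, 0.96], [0.01, 0.0, 0.96], [-0.0, 0.0, 0.96], [0.0, 0.0, 0.96]]
T [[-0.56, 0.5, 0.0], [-0.52, 0.55, 0.01], [-0.47, 0.59, -0.0], [-0.42, 0.62, 0.0], [-0.36, 0.66, 0.0]] R [[0.0, 0.0, 0.96], [0.0, 0.0, 0.96], [0.01, 0.0, 0.96], [-0.0, 0.01, 0.96], [0.0, -0.0, 0.96]]
T [[-0.51, 0.56, 0.01], [-0.47, 0.59, -0.0], [-0.41, 0.63, -0.0], [-0.36, 0.67, -0.0], [-0.3, 0.69, -0.0]] R [[0.0, -0.0, 0.96], [0.0, -0.0, 0.96], [0.01, -0.0, 0.96], [-0.0, -0.0, 0.96], [-0.0, 0.0, 0.96]]
T [[-0.25, 0.71, -0.0], [-0.18, 0.74, -0.0], [-0.12, 0.74, -0.0]] R [[0.0, 0.0, 0.96], [0.0, 0.0, 0.96], [0.01, 0.0, 0.96]]
```

View pics/w1.png

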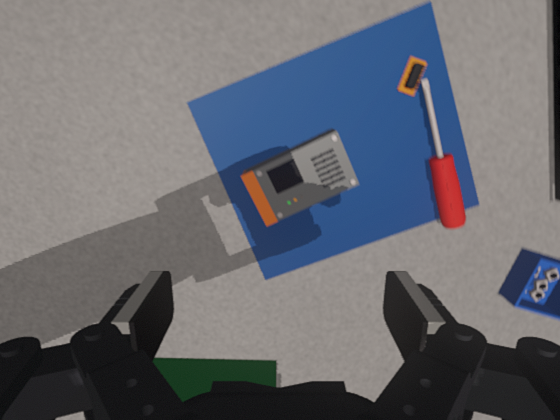

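The wrist view shows the sensor with its orange end corners at (242,175) and (268,226), and its far end corners at (335,131) and (358,183). The driver and cover are to the right of it. On to the tab.

Request:
{"name": "send_rows", "arguments": {
  "translation": [
    [-0.72,0.23,0.0],
    [-0.7,0.29,0.0],
    [-0.66,0.35,0.0],
    [-0.64,0.4,0.0],
    [-0.61,0.46,0.0]
  ],
  "rotation": [
    [0,0,0.96],
    [0,0,0.96],
    [0,0,0.96],
    [0,0,0.96],
    [0,0,0.96]
  ],
  "grip": [45,45,45,45,45]
}}

```text
time: 3.08
eef_pos: [0.5106, 0.0667, 0.2505]
tcp_rot: [0.896, 0.444, -0.0, -0.0]
contact_force: [-0.5, -0.2, -1.4]
opening: 0.526
```

Request:
{"name": "send_rows", "arguments": {
  "translation": [
    [-0.56,0.5,0.0],
    [-0.52,0.55,0.0],
    [-0.47,0.59,0],
    [-0.42,0.62,0.0],
    [-0.36,0.66,0.0]
  ],
  "rotation": [
    [0,0,0.96],
    [0,0,0.96],
    [0,0,0.96],
    [0,0,0.96],
    [0,0,0.96]
  ],
  "grip": [45,45,45,45,45]
}}

```text
time: 3.7
eef_pos: [0.5198, -0.0458, 0.2505]
tcp_rot: [0.969, 0.248, -0.0, -0.0]
contact_force: [0.4, 0.4, 0.2]
opening: 0.526
```

Request:
{"name": "send_rows", "arguments": {
  "translation": [
    [-0.51,0.56,0.0],
    [-0.47,0.59,0],
    [-0.41,0.63,0],
    [-0.36,0.67,0],
    [-0.3,0.69,0]
  ],
  "rotation": [
    [0,0,0.96],
    [0,0,0.96],
    [0,0,0.96],
    [0,0,0.96],
    [0,0,0.96]
  ],
  "grip": [45,45,45,45,45]
}}

```text
time: 4.32
eef_pos: [0.4924, -0.1557, 0.2505]
tcp_rot: [0.999, 0.041, -0.0, -0.0]
contact_force: [0.1, 0.1, -0.4]
opening: 0.528
```

Request:
{"name": "send_rows", "arguments": {
  "translation": [
    [-0.25,0.71,0],
    [-0.18,0.74,0],
    [-0.12,0.74,0],
    [0,0,0]
  ],
  "rotation": [
    [0,0,0.96],
    [0,0,0.96],
    [0,0,0.96],
    [0,0,0]
  ],
  "grip": [45,45,45,45]
}}

```text
time: 4.82
eef_pos: [0.4759, -0.2219, 0.2505]
tcp_rot: [0.996, -0.084, -0.0, -0.0]
contact_force: [0.9, 0.4, -0.7]
opening: 0.521
```

Run:
```python
from h import *
import pickle
im,K,T=pickle.load(open("w1.pkl","rb"))
print("case",[plane(K,T,q,.038)[:2].round(4).tolist() for q in [(242,175),(268,226),(358,183),(335,131)]])
im,K,T=cam("wrist"); cv2.imwrite("pics/w2.png",im); pickle.dump((im,K,T),open("w2.pkl","wb"))
st()
hsv=cv2.cvtColor(im,cv2.COLOR_BGR2HSV)
y=cv2.inRange(hsv,(20,120,80),(35,255,255)); 
for c in sorted(cv2.findContours(y,0,1)[0],key=cv2.contourArea)[-2:]:
    b=cv2.boxPoints(cv2.minAreaRect(c)); print("tab",cv2.contourArea(c),[(q.round(0).tolist(),plane(K,T,q,.0795)[:2].round(4).tolist()) for q in b])
```

```text
case [[0.468, 0.1899], [0.4804, 0.1315], [0.5794, 0.1551], [0.5665, 0.2108]]
{'time': 4.875, 'qpos': [-0.6285, -0.0625, 1.9219, 0.0004, 1.2831, 1.1093], 'eef_pos': [0.476, -0.2212, 0.2505], 'tcp_rot': [0.9965, -0.0835, -0.0002, -0.0004], 'contact_force': [-0.6713, 0.2182, -0.0207], 'opening': 0.5225}
tab 876.0 [([257.0, 192.0], [0.4746, -0.2025]), ([260.0, 142.0], [0.5179, -0.2132]), ([279.0, 143.0], [0.5142, -0.2291]), ([276.0, 193.0], [0.4708, -0.2191])]
```

View pics/w2.png

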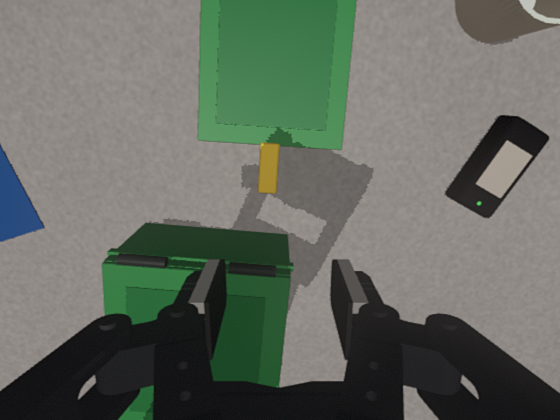

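The wrist view shows the tab from about (269,143) at its root to (267,192) at its tip. The lid's front corners are at (199,140) and (342,150), and the large box is to the lower left. Its position is about 2 cm off the scene estimate, so I triangulate the height.

Run:
```python
from h import *
import pickle
d=pickle.load(open("d0.pkl","rb")); _,Ks,Ts=d["scene"]; _,Kd,Td=d["side"]; im,K,T=pickle.load(open("w2.pkl","rb"))
def tri(L):
    A=np.zeros((3,3));b=np.zeros(3)
    for k,t,uv in L:
        o,v=ray(k,t,uv);v=v/np.linalg.norm(v);M=np.eye(3)-np.outer(v,v);A+=M;b+=M@o
    p=np.linalg.solve(A,b);return p.round(4),[(proj(k,t,p)-uv).round(1).tolist() for k,t,uv in L]
for n,a,b in [("root",(266,183),(269.5,143)),("tip",(276,177.5),(266.5,192.5)),("c-y",(256,174),(342,150)),("c+y",(276,192),(199,140))]: print(n,tri([(Ks,Ts,a),(K,T,b)]))
print("case or",tri([(Ks,Ts,(386,249)),(*pickle.load(open("w1.pkl","rb"))[1:],(242,175))]))
for n,uv in [("tip",(266.5,192.5)),("root",(269.5,143)),("c-y",(342,150)),("c+y",(199,140))]: print(n,[plane(K,T,uv,z)[:2].round(4).tolist() for z in (.0775,.06,.1)])
print("big corner",[plane(K,T,(290,272),z)[:2].round(3).tolist() for z in (.08,.1,.12)])
```

```text
root (array([ 0.5161, -0.2208,  0.0905]), [[-0.3, 0.1], [-0.6, 1.0]])
tip (array([ 0.4771, -0.2122,  0.0935]), [[0.3, -0.1], [0.4, -0.9]])
c-y (array([ 0.4997, -0.2803,  0.0859]), [[-0.2, 0.0], [-0.5, 0.8]])
c+y (array([ 0.5294, -0.1651,  0.0937]), [[0.0, -0.0], [0.1, -0.1]])
case or (array([0.4685, 0.1913, 0.0428]), [[-0.2, -0.1], [-0.3, -0.5]])
tip [[0.4725, -0.2105], [0.4683, -0.2092], [0.4779, -0.2122]]
root [[0.5155, -0.2209], [0.5137, -0.2201], [0.5179, -0.2218]]
c-y [[0.499, -0.2821], [0.4962, -0.2847], [0.5025, -0.2787]]
c+y [[0.5283, -0.1613], [0.5272, -0.1572], [0.5297, -0.1665]]
big corner [[0.392, -0.219], [0.402, -0.22], [0.412, -0.221]]
```

Run:
```python
from h import *
go([[.488,-.2145,.061]],down(-13.5),8)
```

```text
{'time': 4.875, 'qpos': [-0.6285, -0.0625, 1.9219, 0.0004, 1.2831, 1.1093], 'eef_pos': [0.476, -0.2212, 0.2505], 'tcp_rot': [0.9965, -0.0835, -0.0002, -0.0004], 'contact_force': [-0.6713, 0.2182, -0.0207], 'opening': 0.5225}
max 0.79 0.1 end [ 0.488  -0.2146  0.0609]
T [[0.05, -0.04, 0.79], [0.04, -0.03, 0.79], [0.04, -0.04, 0.79], [0.05, -0.03, 0.79], [0.04, -0.04, 0.79]] R [[-0.0, 0.0, 0.1], [-0.0, 0.0, 0.1], [-0.0, 0.0, 0.09], [-0.0, 0.0, 0.1], [-0.0, 0.0, 0.1]]
T [[0.05, -0.04, 0.79], [0.04, -0.03, 0.79], [0.04, -0.04, 0.79]] R [[-0.01, 0.01, 0.1], [0.0, -0.0, 0.1], [0.0, -0.0, 0.09]]
```

Request:
{"name": "send_rows", "arguments": {
  "translation": [
    [0.1,-0.1,0.8],
    [0.1,-0.1,0.8],
    [0.1,-0.1,0.8],
    [0.05,0,0.8],
    [0,0,0.8]
  ],
  "rotation": [
    [0,0,0.2],
    [0,0,0.2],
    [0,0,0.2],
    [0,0,0.2],
    [0,0,0]
  ],
  "grip": [45,45,45,45,45]
}}

```text
time: 5.5
eef_pos: [0.4885, -0.2131, 0.13]
tcp_rot: [0.993, -0.117, -0.0, -0.0]
contact_force: [-0.0, -0.6, 0.3]
opening: 0.528
```

Request:
{"name": "send_rows", "arguments": {
  "translation": [
    [0,0,0.8],
    [0,0,0.8],
    [0,0,0.7],
    [0,0,0]
  ],
  "rotation": [
    [0,0,0],
    [0,0,0],
    [0,0,0],
    [0,0,0]
  ],
  "grip": [45,45,45,45]
}}

```text
time: 6.0
eef_pos: [0.487, -0.2124, 0.0599]
tcp_rot: [0.993, -0.117, -0.002, -0.001]
contact_force: [0.2, 0.6, -0.8]
opening: 0.53
```

Run:
```python
from h import *
import pickle
st()
im,K,T=cam("wrist"); cv2.imwrite("pics/w3.png",im)
hsv=cv2.cvtColor(im,cv2.COLOR_BGR2HSV)
y=cv2.inRange(hsv,(20,120,60),(35,255,255)); c=max(cv2.findContours(y,0,1)[0],key=cv2.contourArea)
b=cv2.boxPoints(cv2.minAreaRect(c)); print(b.round(0).tolist())
Rt=R.from_quat(ctrl.get_state()["tcp_rot"]);p=ctrl.get_state()["eef_pos"]
for z in (.0755,.0795,.0835,.09):
    print(z,[Rt.inv().apply(plane(K,T,q,z)-p).round(4).tolist()[:2] for q in b])
```

```text
{'time': 6.0, 'qpos': [-0.6024, 0.1871, 2.0415, 0.0003, 0.9177, 1.2034], 'eef_pos': [0.487, -0.2124, 0.0599], 'tcp_rot': [0.9931, -0.1173, -0.002, -0.0012], 'contact_force': [0.1897, 0.6226, -0.7528], 'opening': 0.5302}
[[261.0, 235.0], [309.0, 235.0], [309.0, 354.0], [261.0, 354.0]]
0.0755 [[0.0243, -0.0071], [0.0243, 0.011], [-0.029, 0.0123], [-0.029, -0.0078]]
0.0795 [[0.0258, -0.0069], [0.0259, 0.0106], [-0.0258, 0.0119], [-0.0258, -0.0076]]
0.0835 [[0.0274, -0.0067], [0.0274, 0.0103], [-0.0226, 0.0115], [-0.0226, -0.0073]]
0.09 [[0.0299, -0.0063], [0.0299, 0.0097], [-0.0174, 0.0109], [-0.0174, -0.007]]
```

Request:
{"name": "send_rows", "arguments": {
  "translation": [
    [-0.17,0.05,0],
    [0,0,0],
    [0,0,0],
    [0,0,0]
  ],
  "rotation": [
    [0,0,0],
    [0,0,0],
    [0,0,0],
    [0,0,0]
  ],
  "grip": [45,10,5,5],
  "squeeze": 40
}}

```text
time: 6.55
eef_pos: [0.4833, -0.2139, 0.0622]
tcp_rot: [0.993, -0.118, 0.001, -0.001]
contact_force: [2.4, 4.7, 0.2]
opening: 0.181
```

Run:
```python
from h import *
st()
th=np.linspace(0,1.62,21); r=.156
x=r*(1-np.cos(th)); z=r*np.sin(th)
t=np.c_[np.diff(x),0*x[1:],-np.diff(z)]/.03
for i in range(0,20,5): print(t[i:i+5].round(2).tolist())
```

```text
{'time': 6.55, 'qpos': [-0.6094, 0.1751, 2.0506, 0.0019, 0.9156, 1.1976], 'eef_pos': [0.4833, -0.2139, 0.0622], 'tcp_rot': [0.993, -0.1184, 0.0005, -0.0006], 'contact_force': [2.3799, 4.7109, 0.2184], 'opening': 0.181}
[[0.02, 0.0, -0.42], [0.05, 0.0, -0.42], [0.08, 0.0, -0.41], [0.12, 0.0, -0.4], [0.15, 0.0, -0.39]]
[[0.18, 0.0, -0.38], [0.21, 0.0, -0.36], [0.24, 0.0, -0.35], [0.27, 0.0, -0.33], [0.29, 0.0, -0.3]]
[[0.32, 0.0, -0.28], [0.34, 0.0, -0.25], [0.36, 0.0, -0.22], [0.37, 0.0, -0.19], [0.39, 0.0, -0.16]]
[[0.4, 0.0, -0.13], [0.41, 0.0, -0.1], [0.42, 0.0, -0.06], [0.42, 0.0, -0.03], [0.42, 0.0, 0.0]]
```

Request:
{"name": "send_rows", "arguments": {
  "translation": [
    [0.02,0.0,-0.42],
    [0.05,0.0,-0.42],
    [0.08,0.0,-0.41],
    [0.12,0.0,-0.4],
    [0.15,0.0,-0.39]
  ],
  "rotation": [
    [0,0,0],
    [0,0,0],
    [0,0,0],
    [0,0,0],
    [0,0,0]
  ],
  "grip": [5,5,5,5,5]
}}

```text
time: 7.18
eef_pos: [0.4968, -0.2171, 0.1227]
tcp_rot: [0.993, -0.118, 0.002, -0.0]
contact_force: [11.8, 1.2, -10.2]
opening: 0.174
```

Request:
{"name": "send_rows", "arguments": {
  "translation": [
    [0.18,0.0,-0.38],
    [0.21,0.0,-0.36],
    [0.24,0.0,-0.35],
    [0.27,0.0,-0.33],
    [0.29,0.0,-0.3]
  ],
  "rotation": [
    [0,0,0],
    [0,0,0],
    [0,0,0],
    [0,0,0],
    [0,0,0]
  ],
  "grip": [5,5,5,5,5]
}}

```text
time: 7.8
eef_pos: [0.5295, -0.2249, 0.1722]
tcp_rot: [0.993, -0.118, -0.001, -0.001]
contact_force: [4.2, 1.8, -8.3]
opening: 0.174
```

Forces are small, so I carry on.

Request:
{"name": "send_rows", "arguments": {
  "translation": [
    [0.32,0.0,-0.28],
    [0.34,0.0,-0.25],
    [0.36,0.0,-0.22],
    [0.37,0.0,-0.19],
    [0.39,0.0,-0.16]
  ],
  "rotation": [
    [0,0,0],
    [0,0,0],
    [0,0,0],
    [0,0,0],
    [0,0,0]
  ],
  "grip": [5,5,5,5,5]
}}

```text
time: 8.43
eef_pos: [0.5817, -0.2375, 0.2074]
tcp_rot: [0.993, -0.118, -0.002, -0.001]
contact_force: [1.5, 4.4, -8.7]
opening: 0.176
```

Request:
{"name": "send_rows", "arguments": {
  "translation": [
    [0.4,0.0,-0.13],
    [0.41,0.0,-0.1],
    [0.42,0.0,-0.06],
    [0.42,0.0,-0.03],
    [0.42,0.0,0.0]
  ],
  "rotation": [
    [0,0,0],
    [0,0,0],
    [0,0,0],
    [0,0,0],
    [0,0,0]
  ],
  "grip": [5,5,5,5,5]
}}

```text
time: 9.05
eef_pos: [0.6422, -0.2519, 0.219]
tcp_rot: [0.993, -0.118, -0.001, -0.001]
contact_force: [-1.9, 6.1, -1.1]
opening: 0.174
```

Run:
```python
from h import *
st()
im,K,T=cam("scene"); cv2.imwrite("pics/s2.png",cv2.resize(im[60:320,150:450],None,fx=2,fy=2,interpolation=cv2.INTER_CUBIC))
```

```text
{'time': 9.05, 'qpos': [-0.5209, 0.3293, 1.5458, 0.0007, 1.2699, 1.286], 'eef_pos': [0.6422, -0.2519, 0.219], 'tcp_rot': [0.993, -0.1179, -0.0015, -0.001], 'contact_force': [-1.8843, 6.0755, -1.0743], 'opening': 0.1738}
```

View pics/s2.png

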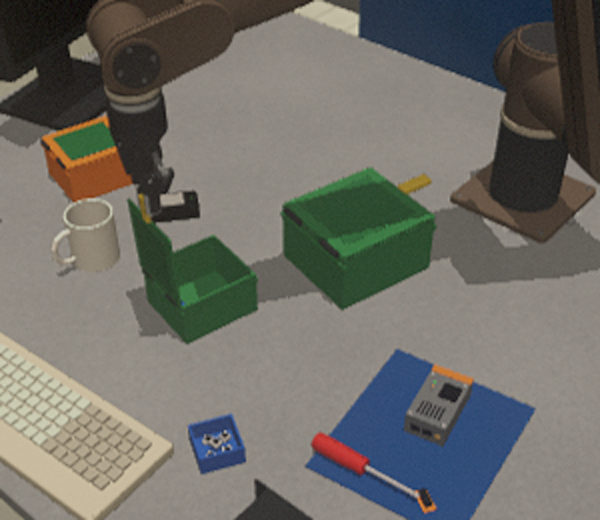

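The lid is upright, held by the tab at crop (145,205). I release it, rise and go to the sensor.

Request:
{"name": "send_rows", "arguments": {
  "translation": [
    [0,0,0],
    [0,0,-0.3],
    [0,0,-0.9],
    [0,0,-0.9],
    [0,0,-0.9]
  ],
  "rotation": [
    [0,0,0],
    [0,0,0],
    [0,0,0],
    [0,0,0],
    [0,0,0]
  ],
  "grip": [35,45,60,85,85]
}}

```text
time: 9.72
eef_pos: [0.6422, -0.2542, 0.3107]
tcp_rot: [0.993, -0.119, 0.002, 0.001]
contact_force: [0.2, -0.2, -0.1]
opening: 0.994
```

Run:
```python
from h import *
go([[.56,0,.28],[.523,.172,.15]],down(12.7),18)
```

```text
{'time': 9.725, 'qpos': [-0.5229, 0.2732, 1.4493, -0.0014, 1.4151, 1.2859], 'eef_pos': [0.6422, -0.2542, 0.3107], 'tcp_rot': [0.9929, -0.1186, 0.0016, 0.0014], 'contact_force': [0.2298, -0.2081, -0.0654], 'opening': 0.9942}
max 0.84 0.3 end [0.5231 0.1719 0.1499]
T [[-0.47, -0.76, 0.1], [-0.45, -0.78, 0.1], [-0.43, -0.79, 0.1], [-0.41, -0.8, 0.1], [-0.39, -0.81, 0.1]] R [[0.0, -0.0, -0.29], [0.0, -0.0, -0.29], [0.01, -0.01, -0.3], [-0.0, 0.0, -0.29], [0.0, 0.0, -0.29]]
T [[-0.37, -0.81, 0.1], [-0.35, -0.83, 0.1], [-0.32, -0.84, 0.1], [-0.31, -0.84, 0.1], [-0.27, -0.84, 0.14]] R [[0.0, -0.0, -0.29], [0.0, -0.0, -0.3], [0.01, -0.0, -0.29], [-0.0, -0.01, -0.29], [0.0, 0.0, -0.29]]
T [[-0.14, -0.71, 0.53], [-0.13, -0.72, 0.54], [-0.1, -0.72, 0.53], [-0.09, -0.72, 0.54], [-0.06, -0.73, 0.54]] R [[0.0, -0.0, -0.3], [0.0, -0.0, -0.29], [0.01, -0.0, -0.29], [-0.0, -0.01, -0.29], [0.0, 0.0, -0.3]]
T [[-0.05, -0.72, 0.53], [-0.03, -0.73, 0.54], [-0.01, -0.72, 0.54]] R [[0.0, 0.0, -0.29], [0.0, -0.0, -0.29], [0.01, -0.0, -0.29]]
```

Request:
{"name": "send_rows", "arguments": {
  "translation": [
    [-0.47,-0.76,0.1],
    [-0.45,-0.78,0.1],
    [-0.43,-0.79,0.1],
    [-0.41,-0.8,0.1],
    [-0.39,-0.81,0.1]
  ],
  "rotation": [
    [0,0,-0.29],
    [0,0,-0.29],
    [0,0,-0.3],
    [0,0,-0.29],
    [0,0,-0.29]
  ],
  "grip": [85,85,85,85,85]
}}

```text
time: 10.35
eef_pos: [0.6007, -0.1252, 0.2947]
tcp_rot: [0.998, -0.055, 0.002, 0.001]
contact_force: [-0.7, 0.3, -0.1]
opening: 0.998
```

Request:
{"name": "send_rows", "arguments": {
  "translation": [
    [-0.37,-0.81,0.1],
    [-0.35,-0.83,0.1],
    [-0.32,-0.84,0.1],
    [-0.31,-0.84,0.1],
    [-0.27,-0.84,0.14]
  ],
  "rotation": [
    [0,0,-0.29],
    [0,0,-0.29],
    [0,0,-0.3],
    [0,0,-0.29],
    [0,0,-0.29]
  ],
  "grip": [85,85,85,85,85]
}}

```text
time: 10.98
eef_pos: [0.5589, 0.004, 0.2765]
tcp_rot: [1.0, 0.01, 0.001, 0.0]
contact_force: [0.7, 0.1, -0.4]
opening: 0.996
```

Request:
{"name": "send_rows", "arguments": {
  "translation": [
    [-0.14,-0.71,0.53],
    [-0.13,-0.72,0.54],
    [-0.1,-0.72,0.53],
    [-0.09,-0.72,0.54],
    [-0.06,-0.73,0.54]
  ],
  "rotation": [
    [0,0,-0.29],
    [0,0,-0.29],
    [0,0,-0.3],
    [0,0,-0.29],
    [0,0,-0.29]
  ],
  "grip": [85,85,85,85,85]
}}

```text
time: 11.6
eef_pos: [0.5357, 0.1106, 0.1942]
tcp_rot: [0.997, 0.073, -0.0, 0.0]
contact_force: [0.3, -0.2, -0.8]
opening: 0.991
```

Request:
{"name": "send_rows", "arguments": {
  "translation": [
    [-0.05,-0.72,0.53],
    [-0.03,-0.73,0.54],
    [-0.01,-0.72,0.54],
    [0,0,0],
    [0,0,0]
  ],
  "rotation": [
    [0,0,-0.29],
    [0,0,-0.29],
    [0,0,-0.3],
    [0,0,0],
    [0,0,0]
  ],
  "grip": [85,85,85,85,85]
}}

```text
time: 12.22
eef_pos: [0.5228, 0.173, 0.1475]
tcp_rot: [0.994, 0.111, 0.0, 0.0]
contact_force: [0.1, -0.1, 0.2]
opening: 0.993
```

Run:
```python
from h import *
im,K,T=cam("wrist"); cv2.imwrite("pics/w4.png",im)
hsv=cv2.cvtColor(im,cv2.COLOR_BGR2HSV)
m=cv2.inRange(hsv,(5,120,60),(20,255,255)); c=max(cv2.findContours(m,0,1)[0],key=cv2.contourArea)
for q in cv2.boxPoints(cv2.minAreaRect(c)): print(q.round(0),plane(K,T,q,.038)[:2].round(4))
go([[.523,.172,.006]],down(12.7),6)
```

```text
[240. 257.] [0.4778 0.1924]
[315. 257.] [0.4903 0.1368]
[315. 272.] [0.4782 0.1336]
[240. 272.] [0.4654 0.19  ]
{'time': 12.275, 'qpos': [0.1351, 0.099, 1.9543, -0.0004, 1.087, 1.4844], 'eef_pos': [0.5232, 0.1728, 0.1479], 'tcp_rot': [0.9939, 0.1106, 0.0006, 0.0002], 'contact_force': [0.4719, -0.1704, 0.7968], 'opening': 0.9939}
max 0.79 0.01 end [0.5228 0.1721 0.006 ]
T [[-0.0, 0.0, 0.79], [-0.01, 0.01, 0.79], [0.0, 0.0, 0.79], [-0.0, 0.01, 0.78], [-0.0, -0.0, 0.79]] R [[0.0, -0.0, 0.0], [0.0, -0.0, 0.0], [0.0, -0.01, 0.0], [0.0, 0.0, 0.0], [0.0, -0.0, 0.0]]
T [[-0.01, 0.0, 0.79]] R [[0.01, -0.0, 0.0]]
```

View pics/w4.png

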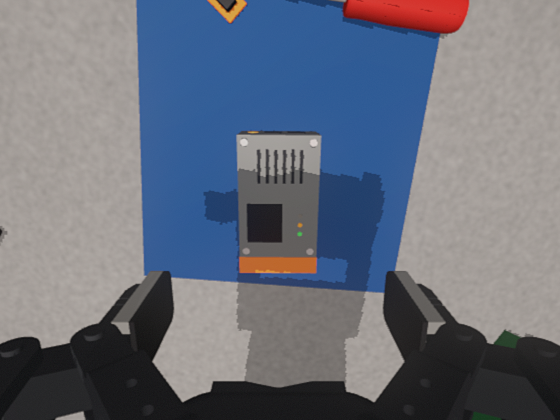

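The sensor is square to the jaws and centred (orange stripe from (240,257) to (315,272)). I descend and grip.

Request:
{"name": "send_rows", "arguments": {
  "translation": [
    [0,0,0.8],
    [0,0,0.8],
    [0,0,0.8],
    [0,0,0.8],
    [0,0,0.8]
  ],
  "rotation": [
    [0,0,0],
    [0,0,0],
    [0,0,0],
    [0,0,0],
    [0,0,0]
  ],
  "grip": [85,85,85,85,85]
}}

```text
time: 12.9
eef_pos: [0.5239, 0.1725, 0.0276]
tcp_rot: [0.994, 0.11, 0.001, 0.0]
contact_force: [-0.5, 0.7, -0.4]
opening: 0.991
```

Request:
{"name": "send_rows", "arguments": {
  "translation": [
    [0,0,0.65],
    [0,0,0],
    [0,0,0],
    [0,0,0],
    [0,0,0]
  ],
  "rotation": [
    [0,0,0],
    [0,0,0],
    [0,0,0],
    [0,0,0],
    [0,0,0]
  ],
  "grip": [85,85,50,50,50],
  "squeeze": 70
}}

```text
time: 13.52
eef_pos: [0.5241, 0.1734, 0.0095]
tcp_rot: [0.994, 0.111, 0.002, 0.0]
contact_force: [0.5, -0.6, 4.4]
opening: 0.666
```

Run:
```python
from h import *
s=st()
u=np.array([.972,-.234]); c=np.array([.577,-.236])
r0=R.from_quat(s["tcp_rot"])
P1=[c[0]-.03,c[1]-.12,.28]
wrow([s["eef_pos"],[.523,.172,.14],[.56,0,.26],P1],r0,down(67),22,50)
```

```text
{'time': 13.525, 'qpos': [0.1358, 0.31, 2.0061, -0.0001, 0.822, 1.4845], 'eef_pos': [0.5241, 0.1734, 0.0095], 'tcp_rot': [0.9938, 0.1109, 0.0017, 0.0], 'contact_force': [0.5035, -0.6368, 4.3844], 'opening': 0.6657}
max 1.06 0.5 end [ 0.5471 -0.3561  0.2799]
T [[-0.01, 0.01, -1.06], [-0.01, 0.01, -1.06], [-0.0, 0.01, -1.06], [-0.01, 0.01, -1.06], [-0.14, 0.77, -0.65]] R [[0.0, -0.0, -0.49], [0.0, -0.0, -0.5], [0.0, -0.0, -0.49], [0.0, -0.01, -0.49], [0.01, 0.0, -0.5]]
T [[-0.2, 0.86, -0.6], [-0.23, 0.84, -0.59], [-0.27, 0.84, -0.6], [-0.3, 0.82, -0.6], [-0.34, 0.81, -0.6]] R [[-0.0, 0.0, -0.49], [-0.0, -0.0, -0.49], [-0.0, -0.0, -0.5], [-0.0, -0.0, -0.49], [0.0, -0.01, -0.49]]
T [[-0.44, 0.8, -0.48], [-0.7, 0.78, -0.06], [-0.74, 0.76, -0.06], [-0.78, 0.72, -0.06], [-0.8, 0.69, -0.06]] R [[0.0, 0.0, -0.5], [0.0, 0.0, -0.49], [0.0, -0.0, -0.49], [0.0, -0.0, -0.5], [0.01, -0.0, -0.49]]
T [[-0.84, 0.66, -0.06], [-0.86, 0.62, -0.06], [-0.88, 0.58, -0.06], [-0.91, 0.54, -0.06], [-0.93, 0.5, -0.06]] R [[-0.0, -0.0, -0.49], [-0.0, -0.01, -0.5], [-0.0, 0.0, -0.49], [0.0, 0.0, -0.49], [0.0, -0.0, -0.5]]
T [[-0.96, 0.47, -0.06], [-0.97, 0.42, -0.06]] R [[0.0, -0.0, -0.49], [0.0, -0.0, -0.49]]
```

Run:
```python
from h import *
s=ctrl.get_state(); r0=R.from_quat(s["tcp_rot"])
wrow([s["eef_pos"],[.524,.172,.12],[.56,0,.27],[.569,-.234,.27]],r0,down(57),20,50)
```

```text
max 0.96 0.45 end [ 0.569  -0.2339  0.2701]
T [[-0.0, 0.01, -0.96], [-0.0, 0.01, -0.96], [-0.0, 0.02, -0.96], [-0.02, 0.12, -0.9], [-0.12, 0.72, -0.63]] R [[0.0, -0.0, -0.44], [0.0, -0.0, -0.45], [0.0, -0.01, -0.44], [0.0, 0.0, -0.44], [0.0, 0.0, -0.44]]
T [[-0.15, 0.72, -0.62], [-0.18, 0.7, -0.62], [-0.2, 0.7, -0.63], [-0.24, 0.7, -0.62], [-0.25, 0.68, -0.62]] R [[0.01, -0.0, -0.45], [-0.0, -0.0, -0.44], [-0.0, -0.0, -0.44], [-0.0, -0.01, -0.44], [-0.0, 0.0, -0.45]]
T [[-0.29, 0.67, -0.63], [-0.34, 0.68, -0.53], [-0.58, 0.76, -0.0], [-0.61, 0.75, -0.01], [-0.63, 0.72, 0.0]] R [[0.0, 0.0, -0.44], [0.0, -0.0, -0.44], [0.0, -0.0, -0.44], [0.0, -0.0, -0.45], [0.0, -0.01, -0.44]]
T [[-0.67, 0.69, 0.0], [-0.69, 0.67, 0.0], [-0.71, 0.64, 0.0], [-0.74, 0.61, 0.0], [-0.76, 0.58, 0.0]] R [[0.01, 0.0, -0.44], [-0.0, 0.0, -0.45], [-0.0, -0.0, -0.44], [-0.0, -0.0, -0.44], [-0.0, -0.01, -0.44]]
```

Request:
{"name": "send_rows", "arguments": {
  "translation": [
    [0,0,0],
    [0,0,-0.4],
    [0,0,-1],
    [0,0,-1],
    [0,0,-1]
  ],
  "rotation": [
    [0,0,0],
    [0,0,0],
    [0,0,0],
    [0,0,0],
    [0,0,0]
  ],
  "grip": [50,50,50,50,50]
}}

```text
time: 14.15
eef_pos: [0.5213, 0.1731, 0.1099]
tcp_rot: [0.994, 0.111, -0.001, -0.0]
contact_force: [0.2, 0.1, -3.0]
opening: 0.669
```

Run:
```python
from h import *
go([[.56,0,.27],[.569,-.234,.27]],down(57),17)
```

```text
{'time': 14.15, 'qpos': [0.1359, 0.1471, 1.9789, 0.0001, 1.0182, 1.4844], 'eef_pos': [0.5213, 0.1731, 0.1099], 'tcp_rot': [0.9938, 0.1109, -0.0013, -0.0], 'contact_force': [0.1614, 0.0548, -3.0323], 'opening': 0.6689}
max 0.77 0.53 end [ 0.5689 -0.234   0.2699]
T [[-0.0, 0.69, -0.62], [-0.04, 0.69, -0.62], [-0.06, 0.68, -0.62], [-0.1, 0.68, -0.63], [-0.13, 0.68, -0.62]] R [[-0.0, 0.0, -0.52], [-0.0, 0.0, -0.52], [-0.0, 0.0, -0.52], [-0.0, 0.01, -0.52], [-0.0, -0.0, -0.52]]
T [[-0.15, 0.67, -0.62], [-0.19, 0.66, -0.62], [-0.22, 0.66, -0.62], [-0.34, 0.7, -0.37], [-0.52, 0.77, 0.0]] R [[-0.01, -0.0, -0.52], [0.0, 0.0, -0.53], [0.0, 0.0, -0.52], [0.0, 0.0, -0.52], [0.0, 0.01, -0.52]]
T [[-0.56, 0.75, 0.0], [-0.58, 0.71, 0.01], [-0.62, 0.7, -0.0], [-0.65, 0.66, -0.0], [-0.68, 0.63, -0.0]] R [[0.0, -0.0, -0.52], [-0.0, -0.0, -0.52], [-0.0, 0.0, -0.52], [-0.0, 0.0, -0.52], [-0.0, 0.0, -0.52]]
T [[-0.7, 0.6, -0.0], [-0.74, 0.57, -0.0]] R [[-0.0, 0.0, -0.52], [-0.01, 0.01, -0.52]]
```

Held, with about 3 N of weight. I carry it level to the bin.

Request:
{"name": "send_rows", "arguments": {
  "translation": [
    [0,0.69,-0.62],
    [-0.04,0.69,-0.62],
    [-0.06,0.68,-0.62],
    [-0.1,0.68,-0.63],
    [-0.13,0.68,-0.62]
  ],
  "rotation": [
    [0,0,-0.52],
    [0,0,-0.52],
    [0,0,-0.52],
    [0,0,-0.52],
    [0,0,-0.52]
  ],
  "grip": [50,50,50,50,50]
}}

```text
time: 14.78
eef_pos: [0.5437, 0.0719, 0.2028]
tcp_rot: [0.975, 0.223, -0.001, -0.0]
contact_force: [-0.1, -0.3, -2.6]
opening: 0.664
```

Request:
{"name": "send_rows", "arguments": {
  "translation": [
    [-0.15,0.67,-0.62],
    [-0.19,0.66,-0.62],
    [-0.22,0.66,-0.62],
    [-0.34,0.7,-0.37],
    [-0.52,0.77,0.0]
  ],
  "rotation": [
    [0,0,-0.52],
    [0,0,-0.52],
    [0,0,-0.52],
    [0,0,-0.52],
    [0,0,-0.52]
  ],
  "grip": [50,50,50,50,50]
}}

```text
time: 15.4
eef_pos: [0.5622, -0.0396, 0.2706]
tcp_rot: [0.943, 0.333, 0.0, -0.0]
contact_force: [0.2, 1.2, -3.9]
opening: 0.664
```

Request:
{"name": "send_rows", "arguments": {
  "translation": [
    [-0.56,0.75,0.0],
    [-0.58,0.71,0.0],
    [-0.62,0.7,0],
    [-0.65,0.66,0],
    [-0.68,0.63,0]
  ],
  "rotation": [
    [0,0,-0.52],
    [0,0,-0.52],
    [0,0,-0.52],
    [0,0,-0.52],
    [0,0,-0.52]
  ],
  "grip": [50,50,50,50,50]
}}

```text
time: 16.02
eef_pos: [0.5665, -0.1786, 0.2688]
tcp_rot: [0.899, 0.437, -0.001, -0.001]
contact_force: [1.2, 0.4, -2.7]
opening: 0.669
```

Request:
{"name": "send_rows", "arguments": {
  "translation": [
    [-0.7,0.6,0],
    [-0.74,0.57,0],
    [0,0,0],
    [0,0,0]
  ],
  "rotation": [
    [0,0,-0.52],
    [0,0,-0.52],
    [0,0,0],
    [0,0.5,0]
  ],
  "grip": [50,50,50,50]
}}

```text
time: 16.52
eef_pos: [0.5691, -0.2327, 0.269]
tcp_rot: [0.879, 0.477, 0.019, -0.012]
contact_force: [-0.2, -0.5, -2.6]
opening: 0.664
```

Request:
{"name": "send_rows", "arguments": {
  "translation": [
    [0,0,0],
    [0,0,0],
    [0,0,0],
    [0,0,0],
    [0,0,0]
  ],
  "rotation": [
    [0,1,0],
    [0,1,0],
    [0,1,0],
    [0,1,0],
    [0,1,0]
  ],
  "grip": [50,50,50,50,50]
}}

```text
time: 17.15
eef_pos: [0.5691, -0.2327, 0.2695]
tcp_rot: [0.854, 0.463, 0.21, -0.115]
contact_force: [0.4, 0.5, -2.9]
opening: 0.664
```

Run:
```python
from h import *
s=st(); M=R.from_quat(s["tcp_rot"]).as_matrix(); print("x",M[:,0].round(3),"z",M[:,2].round(3))
```

```text
{'time': 17.15, 'qpos': [-0.7451, 0.125, 1.7469, 0.484, 1.383, -0.288], 'eef_pos': [0.5691, -0.2327, 0.2695], 'tcp_rot': [0.8535, 0.463, 0.2096, -0.1147], 'contact_force': [0.3707, 0.4884, -2.886], 'opening': 0.6636}
x [0.483 0.742 0.464] z [ 0.251  0.39  -0.886]
```

Request:
{"name": "send_rows", "arguments": {
  "translation": [
    [0,0,0],
    [0,0,0],
    [0,0,0],
    [0,0,0],
    [0,0,0]
  ],
  "rotation": [
    [0,1,0],
    [0,1,0],
    [0,1,0],
    [0,1,0],
    [0,1,0]
  ],
  "grip": [50,50,50,50,50]
}}

```text
time: 17.77
eef_pos: [0.5692, -0.2329, 0.2695]
tcp_rot: [0.788, 0.427, 0.389, -0.212]
contact_force: [-0.8, 0.3, -2.7]
opening: 0.663
```

Run:
```python
from h import *
s=st(); r=R.from_quat(s["tcp_rot"]);M=r.as_matrix(); print("x",M[:,0].round(3),"z",M[:,2].round(3))
go([[.569,-.234,.17]],r*R.from_rotvec(np.radians([0,25,0])),5)
```

```text
{'time': 17.775, 'qpos': [-0.8791, 0.2, 1.7934, 0.8607, 1.5387, -0.5123], 'eef_pos': [0.5692, -0.2329, 0.2695], 'tcp_rot': [0.7881, 0.4274, 0.389, -0.212], 'contact_force': [-0.7705, 0.2649, -2.704], 'opening': 0.6631}
x [0.332 0.509 0.794] z [ 0.432  0.667 -0.607]
{'time': 17.775, 'qpos': [-0.8791, 0.2, 1.7934, 0.8607, 1.5387, -0.5123], 'eef_pos': [0.5692, -0.2329, 0.2695], 'tcp_rot': [0.7881, 0.4274, 0.389, -0.212], 'contact_force': [-0.7705, 0.2649, -2.704], 'opening': 0.6631}
max 0.64 1.0 end [ 0.5689 -0.2341  0.1699]
T [[-0.53, 0.0, 0.4], [-0.56, 0.01, 0.35], [-0.6, 0.0, 0.29], [-0.61, 0.01, 0.25], [-0.64, 0.0, 0.19]] R [[-0.0, 1.0, 0.0], [-0.0, 1.0, -0.0], [-0.0, 1.0, 0.0], [-0.0, 1.0, -0.0], [-0.0, 1.0, -0.0]]
```

Request:
{"name": "send_rows", "arguments": {
  "translation": [
    [-0.53,0.0,0.4],
    [-0.56,0,0.35],
    [-0.6,0.0,0.29],
    [-0.61,0,0.25],
    [-0.64,0.0,0.19]
  ],
  "rotation": [
    [0,1,0],
    [0,1,0],
    [0,1,0],
    [0,1,0],
    [0,1,0]
  ],
  "grip": [50,50,50,50,50]
}}

```text
time: 18.4
eef_pos: [0.5688, -0.2342, 0.1696]
tcp_rot: [0.685, 0.372, 0.55, -0.299]
contact_force: [-0.5, -0.1, -2.4]
opening: 0.664
```

Request:
{"name": "send_rows", "arguments": {
  "translation": [
    [0,0,0],
    [0,0,0],
    [0,0,0],
    [0,0,0]
  ],
  "rotation": [
    [0,0,0],
    [0,0,0],
    [0,0,0],
    [0,0,0]
  ],
  "grip": [50,50,50,50]
}}

```text
time: 18.9
eef_pos: [0.5693, -0.2354, 0.1721]
tcp_rot: [0.686, 0.373, 0.55, -0.297]
contact_force: [0.3, 0.1, -3.0]
opening: 0.669
```

Run:
```python
from h import *
s=st(); M=R.from_quat(s["tcp_rot"]).as_matrix(); print("x",M[:,0].round(3),"z",M[:,2].round(3))
p=s["eef_pos"]+M@np.array([-.052,.008,-.001]); print("slot",p.round(3))
im,K,T=cam("scene"); cv2.imwrite("pics/s3.png",cv2.resize(im[90:290,150:350],None,fx=3,fy=3,interpolation=cv2.INTER_CUBIC))
w,K,T=cam("wrist"); cv2.imwrite("pics/w5.png",w)
```

```text
{'time': 18.9, 'qpos': [-0.9522, 0.4852, 1.8368, 1.153, 1.6834, -0.8199], 'eef_pos': [0.5693, -0.2354, 0.1721], 'tcp_rot': [0.6855, 0.3729, 0.5502, -0.2972], 'contact_force': [0.2878, 0.0939, -3.036], 'opening': 0.6688}
x [0.116 0.184 0.976] z [ 0.533  0.818 -0.218]
slot [ 0.569 -0.25   0.122]
```

View pics/s3.png

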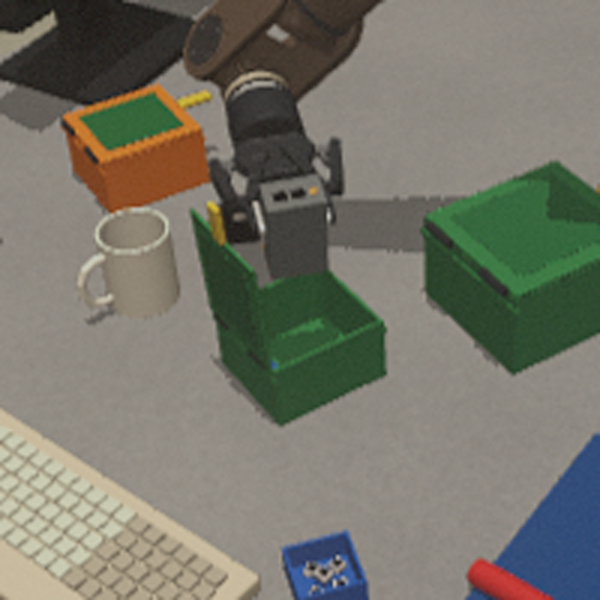

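The sensor hangs slot-down over the open bin, with the case's lower end at crop (295,275) and the bin interior at about (300,325). I check the centring and then rock it.

```bash
cat >> h.py <<'E'
def snap(name):
    im,K,T=cam("scene"); cv2.imwrite("pics/"+name+".png",im); return im
def diff(a,b,x0=225,y0=170,x1=282,y1=232):
    A=cv2.imread(f"pics/{a}.png")[y0:y1,x0:x1].astype(int);B=cv2.imread(f"pics/{b}.png")[y0:y1,x0:x1].astype(int)
    d=np.abs(A-B).max(2); m=(d>35).astype(np.uint8); n,_,s,c=cv2.connectedComponentsWithStats(m)
    print("diff",[(int(s[i,4]),(c[i]+[x0,y0]).round(0).tolist()) for i in range(1,n) if s[i,4]>4])
E
python3 - <<'E'
from h import *
im,K,T=cam("scene")
c=np.array([.577,-.236]);u=np.array([.972,-.234]);v=np.array([.234,.972])
for a,b in [(-1,1),(1,1),(-1,-1),(1,-1)]:
    q=c+a*.065*u+b*.06*v; print((a,b),q.round(3),"crop",((proj(K,T,[*q,.075])-[150,90])*3).round(0))
print("right corner",plane(K,T,(150+385/3,90+322/3),.075).round(3))
s=ctrl.get_state();M=R.from_quat(s["tcp_rot"]).as_matrix();p=s["eef_pos"]+M@np.array([-.052,.008,-.001])
print("slot crop",((proj(K,T,p)-[150,90])*3).round(0))
print(((proj(K,T,[*c,.075])-[150,90])*3).round(0))
E
```

```text
(-1, 1) [ 0.528 -0.162] crop [382. 320.]
(1, 1) [ 0.654 -0.193] crop [271. 372.]
(-1, -1) [ 0.5   -0.279] crop [319. 261.]
(1, -1) [ 0.626 -0.31 ] crop [211. 307.]
right corner [ 0.528 -0.158  0.075]
slot crop [288. 270.]
[296. 314.]
```

Request:
{"name": "send_rows", "arguments": {
  "translation": [
    [0,0,0.4],
    [0,0,0],
    [0,0,0]
  ],
  "rotation": [
    [0,0,0],
    [0,0,0],
    [0,0,0]
  ],
  "grip": [50,50,50]
}}

```text
time: 19.42
eef_pos: [0.5753, -0.225, 0.1677]
tcp_rot: [0.686, 0.372, 0.55, -0.299]
contact_force: [-0.1, -0.5, -2.0]
opening: 0.665
```

```bash
python3 -c "
from h import *
snap('b0')"
```

Request:
{"name": "send_rows", "arguments": {
  "translation": [
    [0,0,0],
    [0,0,0],
    [0,0,0],
    [0,0,0],
    [0,0,0]
  ],
  "rotation": [
    [0,0,1],
    [0,0,1],
    [0,0,1],
    [0,0,0.5],
    [0,0,0.5]
  ],
  "grip": [50,50,50,50,50]
}}

```text
time: 20.1
eef_pos: [0.5753, -0.2256, 0.168]
tcp_rot: [0.74, 0.246, 0.49, -0.39]
contact_force: [-0.3, 0.2, -2.7]
opening: 0.667
```

Request:
{"name": "send_rows", "arguments": {
  "translation": [
    [0,0,0],
    [0,0,0],
    [0,0,0],
    [0,0,0],
    [0,0,0]
  ],
  "rotation": [
    [0,0,0.5],
    [0,0,0.5],
    [0,0,0.5],
    [0,0,0.5],
    [0,0,0]
  ],
  "grip": [50,50,50,50,50]
}}

```text
time: 20.72
eef_pos: [0.5752, -0.2255, 0.168]
tcp_rot: [0.758, 0.182, 0.455, -0.43]
contact_force: [-0.1, 0.7, -3.0]
opening: 0.666
```

Request:
{"name": "send_rows", "arguments": {
  "translation": [
    [0,0,0],
    [0,0,0],
    [0,0,0],
    [0,0,0],
    [0,0,0]
  ],
  "rotation": [
    [0,0,-1],
    [0,0,-1],
    [0,0,-1],
    [0,0,-1],
    [0,0,-1]
  ],
  "grip": [50,50,50,50,50]
}}

```text
time: 21.35
eef_pos: [0.5752, -0.2255, 0.168]
tcp_rot: [0.701, 0.343, 0.537, -0.321]
contact_force: [-0.2, 0.9, -2.4]
opening: 0.66
```

Request:
{"name": "send_rows", "arguments": {
  "translation": [
    [0,0,0],
    [0,0,0],
    [0,0,0]
  ],
  "rotation": [
    [0,0,-1],
    [0,0,0],
    [0,0,0]
  ],
  "grip": [50,50,50]
}}

```text
time: 21.72
eef_pos: [0.5753, -0.2254, 0.1679]
tcp_rot: [0.686, 0.371, 0.55, -0.298]
contact_force: [-0.1, -0.8, -2.7]
opening: 0.662
```

```bash
python3 -c "
from h import *
st();snap('b1');diff('b0','b1')"
```

```text
{'time': 21.725, 'qpos': [-0.9348, 0.4881, 1.8436, 1.1656, 1.669, -0.8197], 'eef_pos': [0.5753, -0.2254, 0.1679], 'tcp_rot': [0.6858, 0.3713, 0.5501, -0.2985], 'contact_force': [-0.1195, -0.7884, -2.6625], 'opening': 0.6623}
diff [(34, [259.0, 201.0])]
```

A new 34 px blob has appeared inside the bin at (259,201). One look to confirm.

```bash
python3 -c "
from h import *
f=lambda n:cv2.resize(cv2.imread('pics/%s.png'%n)[165:240,215:290],None,fx=5,fy=5,interpolation=cv2.INTER_CUBIC)
cv2.imwrite('pics/c2.png',np.hstack([f('b0'),f('b1')]))
r=R.from_quat(ctrl.get_state()['tcp_rot']); 
_,K,T=cam('scene'); print(plane(K,T,(259,201),.012).round(3))
go([[.569,-.234,.27]],r*R.from_rotvec(np.radians([0,-30,0])),6)"
```

```text
[ 0.529 -0.244  0.012]
{'time': 21.825, 'qpos': [-0.9348, 0.4881, 1.8436, 1.1656, 1.6691, -0.8201], 'eef_pos': [0.5753, -0.2254, 0.1679], 'tcp_rot': [0.6857, 0.3715, 0.5502, -0.2984], 'contact_force': [-0.1508, -0.2876, -3.182], 'opening': 0.6601}
max 0.54 1.0 end [ 0.569 -0.234  0.27 ]
T [[0.54, -0.0, -0.18], [0.52, -0.01, -0.23], [0.51, 0.0, -0.27], [0.47, -0.0, -0.31], [0.45, -0.01, -0.36]] R [[0.0, -1.0, 0.0], [0.0, -1.0, 0.0], [0.0, -1.0, 0.0], [0.0, -1.0, 0.0], [0.0, -1.0, 0.0]]
T [[0.41, 0.0, -0.39]] R [[0.0, -1.0, 0.0]]
```

View pics/c2.png

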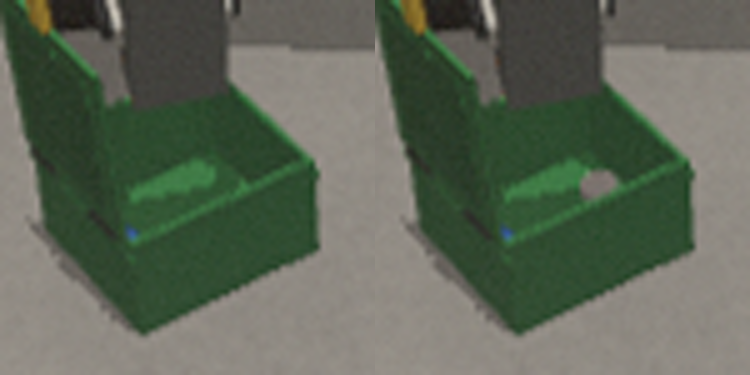

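The grey disc now lies in the bin at right-panel (598,184), where before there was only floor. I turn the sensor level again and take it back to the mat.

Request:
{"name": "send_rows", "arguments": {
  "translation": [
    [0.54,0,-0.18],
    [0.52,0,-0.23],
    [0.51,0.0,-0.27],
    [0.47,0,-0.31],
    [0.45,0,-0.36]
  ],
  "rotation": [
    [0,-1,0],
    [0,-1,0],
    [0,-1,0],
    [0,-1,0],
    [0,-1,0]
  ],
  "grip": [50,50,50,50,50]
}}

```text
time: 22.45
eef_pos: [0.57, -0.2326, 0.2536]
tcp_rot: [0.789, 0.427, 0.388, -0.211]
contact_force: [0.4, -0.3, -2.7]
opening: 0.664
```

Request:
{"name": "send_rows", "arguments": {
  "translation": [
    [0.41,0,-0.39],
    [0,0,0],
    [0,0,0],
    [0,0,0],
    [0,0,0]
  ],
  "rotation": [
    [0,-1,0],
    [0,-1,0],
    [0,-1,0],
    [0,-1,0],
    [0,-1,0]
  ],
  "grip": [50,50,50,50,50]
}}

```text
time: 23.08
eef_pos: [0.569, -0.2337, 0.2699]
tcp_rot: [0.854, 0.463, 0.208, -0.114]
contact_force: [0.1, 0.3, -2.8]
opening: 0.661
```

Request:
{"name": "send_rows", "arguments": {
  "translation": [
    [0,0,0],
    [0,0,0],
    [0,0,0],
    [0,0,0],
    [0,0,0]
  ],
  "rotation": [
    [0,-1,0],
    [0,-1,0],
    [0,-1,0],
    [0,-1,0],
    [0,-1,0]
  ],
  "grip": [50,50,50,50,50]
}}

```text
time: 23.7
eef_pos: [0.5689, -0.2334, 0.2697]
tcp_rot: [0.879, 0.476, 0.018, -0.011]
contact_force: [0.6, 0.2, -3.1]
opening: 0.663
```

```bash
python3 -c "
from h import *
go([[.56,0,.26],[.524,.173,.07]],down(12.7),18)"
```

```text
{'time': 23.7, 'qpos': [-0.5717, 0.1258, 1.694, 0.0439, 1.3244, -0.0042], 'eef_pos': [0.5689, -0.2334, 0.2697], 'tcp_rot': [0.8792, 0.476, 0.0181, -0.0113], 'contact_force': [0.5522, 0.2298, -3.0857], 'opening': 0.6629}
max 0.74 0.5 end [0.524 0.173 0.07 ]
T [[0.74, -0.53, 0.07], [0.72, -0.56, 0.07], [0.7, -0.59, 0.07], [0.67, -0.61, 0.06], [0.64, -0.65, 0.06]] R [[-0.01, -0.03, 0.49], [-0.01, -0.02, 0.49], [-0.02, -0.03, 0.49], [-0.01, -0.02, 0.49], [-0.01, -0.03, 0.49]]
T [[0.61, -0.67, 0.06], [0.59, -0.7, 0.06], [0.55, -0.73, 0.06], [0.4, -0.65, 0.34], [0.23, -0.57, 0.68]] R [[-0.01, -0.02, 0.49], [-0.01, -0.03, 0.49], [-0.02, -0.02, 0.5], [-0.01, -0.03, 0.49], [-0.01, -0.02, 0.49]]
T [[0.2, -0.58, 0.68], [0.19, -0.59, 0.67], [0.15, -0.6, 0.68], [0.14, -0.6, 0.67], [0.11, -0.61, 0.67]] R [[-0.01, -0.03, 0.49], [-0.01, -0.02, 0.49], [-0.02, -0.03, 0.49], [-0.01, -0.02, 0.49], [-0.01, -0.03, 0.49]]
T [[0.08, -0.61, 0.67], [0.06, -0.62, 0.67], [0.04, -0.62, 0.67]] R [[-0.01, -0.02, 0.49], [-0.01, -0.03, 0.49], [-0.02, -0.02, 0.49]]
```

Request:
{"name": "send_rows", "arguments": {
  "translation": [
    [0.74,-0.53,0.07],
    [0.72,-0.56,0.07],
    [0.7,-0.59,0.07],
    [0.67,-0.61,0.06],
    [0.64,-0.65,0.06]
  ],
  "rotation": [
    [-0.01,-0.03,0.49],
    [-0.01,-0.02,0.49],
    [-0.02,-0.03,0.49],
    [-0.01,-0.02,0.49],
    [-0.01,-0.03,0.49]
  ],
  "grip": [50,50,50,50,50]
}}

```text
time: 24.32
eef_pos: [0.5633, -0.0958, 0.2638]
tcp_rot: [0.925, 0.379, 0.014, -0.009]
contact_force: [0.7, -0.1, -1.5]
opening: 0.664
```

Request:
{"name": "send_rows", "arguments": {
  "translation": [
    [0.61,-0.67,0.06],
    [0.59,-0.7,0.06],
    [0.55,-0.73,0.06],
    [0.4,-0.65,0.34],
    [0.23,-0.57,0.68]
  ],
  "rotation": [
    [-0.01,-0.02,0.49],
    [-0.01,-0.03,0.49],
    [-0.02,-0.02,0.5],
    [-0.01,-0.03,0.49],
    [-0.01,-0.02,0.49]
  ],
  "grip": [50,50,50,50,50]
}}

```text
time: 24.95
eef_pos: [0.5547, 0.0274, 0.2312]
tcp_rot: [0.961, 0.278, 0.01, -0.005]
contact_force: [0.5, -0.7, -3.3]
opening: 0.661
```

Request:
{"name": "send_rows", "arguments": {
  "translation": [
    [0.2,-0.58,0.68],
    [0.19,-0.59,0.67],
    [0.15,-0.6,0.68],
    [0.14,-0.6,0.67],
    [0.11,-0.61,0.67]
  ],
  "rotation": [
    [-0.01,-0.03,0.49],
    [-0.01,-0.02,0.49],
    [-0.02,-0.03,0.49],
    [-0.01,-0.02,0.49],
    [-0.01,-0.03,0.49]
  ],
  "grip": [50,50,50,50,50]
}}

```text
time: 25.58
eef_pos: [0.5349, 0.1183, 0.1293]
tcp_rot: [0.985, 0.173, 0.003, -0.002]
contact_force: [-0.4, -0.2, -3.0]
opening: 0.662
```

Request:
{"name": "send_rows", "arguments": {
  "translation": [
    [0.08,-0.61,0.67],
    [0.06,-0.62,0.67],
    [0.04,-0.62,0.67],
    [0,0,0]
  ],
  "rotation": [
    [-0.01,-0.02,0.49],
    [-0.01,-0.03,0.49],
    [-0.02,-0.02,0.49],
    [0,0,0]
  ],
  "grip": [50,50,50,50]
}}

```text
time: 26.08
eef_pos: [0.522, 0.1728, 0.0678]
tcp_rot: [0.994, 0.112, -0.002, 0.0]
contact_force: [0.3, -0.1, -2.7]
opening: 0.665
```

```bash
python3 -c "
from h import *
go([[.524,.173,.0095]],down(12.7),4)"
```

```text
{'time': 26.075, 'qpos': [0.1352, 0.2114, 1.9949, -0.0001, 0.9392, 1.4822], 'eef_pos': [0.522, 0.1728, 0.0678], 'tcp_rot': [0.9937, 0.1117, -0.0019, 0.0001], 'contact_force': [0.3454, -0.1496, -2.7482], 'opening': 0.6646}
max 0.49 0.01 end [0.524  0.1729 0.0096]
T [[0.02, 0.0, 0.49], [0.02, 0.0, 0.48], [0.01, 0.01, 0.49], [0.02, -0.0, 0.48]] R [[-0.0, 0.01, 0.01], [-0.0, 0.01, 0.0], [-0.0, 0.01, 0.01], [-0.0, 0.01, 0.01]]
```

Request:
{"name": "send_rows", "arguments": {
  "translation": [
    [0,0,0.6],
    [0,0,0.6],
    [0,0,0.5],
    [0,0,0.2],
    [0,0,0]
  ],
  "rotation": [
    [0,0,0],
    [0,0,0],
    [0,0,0],
    [0,0,0],
    [0,0,0]
  ],
  "grip": [50,50,50,50,50]
}}

```text
time: 26.7
eef_pos: [0.5245, 0.1718, 0.0123]
tcp_rot: [0.994, 0.111, 0.001, 0.001]
contact_force: [0.0, 0.4, -1.8]
opening: 0.664
```

```bash
python3 -c "
from h import *
st()"
```

```text
{'time': 26.7, 'qpos': [0.1332, 0.3058, 2.0049, -0.0017, 0.8293, 1.4826], 'eef_pos': [0.5245, 0.1718, 0.0123], 'tcp_rot': [0.9938, 0.111, 0.0008, 0.0006], 'contact_force': [0.0386, 0.4287, -1.7945], 'opening': 0.6637}
```

Request:
{"name": "send_rows", "arguments": {
  "translation": [
    [0,0,0.05],
    [0,0,0.05],
    [0,0,0],
    [0,0,0],
    [0,0,0]
  ],
  "rotation": [
    [0,0,0],
    [0,0,0],
    [0,0,0],
    [0,0,0],
    [0,0,0]
  ],
  "grip": [50,50,50,85,85]
}}

```text
time: 27.32
eef_pos: [0.5256, 0.1721, 0.0107]
tcp_rot: [0.994, 0.111, 0.002, 0.001]
contact_force: [0.5, -0.4, 0.1]
opening: 0.997
```

Request:
{"name": "send_rows", "arguments": {
  "translation": [
    [0,0,0],
    [0,0,-0.5],
    [0,0,-1],
    [0,0,-1],
    [0,0,-1]
  ],
  "rotation": [
    [0,0,0],
    [0,0,0],
    [0,0,0],
    [0,0,0],
    [0,0,0]
  ],
  "grip": [85,85,85,85,85]
}}

```text
time: 27.95
eef_pos: [0.5248, 0.1721, 0.1171]
tcp_rot: [0.994, 0.111, 0.002, 0.001]
contact_force: [0.0, 1.0, -0.2]
opening: 0.998
```

```bash
python3 -c "
from h import *
go([[.54,.05,.30],[.62,-.18,.31],[.642,-.2525,.30]],down(-13.5),18)"
```

```text
{'time': 27.95, 'qpos': [0.1337, 0.1402, 1.9717, -0.0015, 1.0255, 1.4825], 'eef_pos': [0.5248, 0.1721, 0.1171], 'tcp_rot': [0.9938, 0.1112, 0.0021, 0.0006], 'contact_force': [0.004, 0.983, -0.1824], 'opening': 0.9982}
max 0.95 0.3 end [ 0.642  -0.2524  0.2999]
T [[-0.05, 0.56, -0.83], [-0.04, 0.56, -0.83], [-0.02, 0.56, -0.83], [-0.01, 0.56, -0.83], [0.0, 0.55, -0.83]] R [[0.0, -0.0, 0.29], [0.0, -0.01, 0.29], [0.0, 0.0, 0.3], [0.0, -0.0, 0.29], [0.0, -0.0, 0.29]]
T [[0.02, 0.56, -0.83], [0.03, 0.56, -0.83], [0.21, 0.83, -0.31], [0.31, 0.95, -0.04], [0.33, 0.94, -0.04]] R [[0.0, -0.01, 0.29], [0.0, 0.0, 0.29], [0.0, -0.0, 0.29], [0.0, -0.01, 0.3], [0.0, 0.0, 0.29]]
T [[0.36, 0.93, -0.03], [0.38, 0.93, -0.05], [0.41, 0.91, -0.04], [0.43, 0.91, -0.04], [0.45, 0.89, -0.04]] R [[0.01, -0.0, 0.29], [-0.0, -0.0, 0.29], [-0.0, -0.01, 0.29], [-0.0, 0.0, 0.3], [-0.0, -0.0, 0.29]]
T [[0.45, 0.88, 0.06], [0.46, 0.88, 0.13], [0.48, 0.87, 0.13]] R [[-0.0, -0.01, 0.29], [-0.0, 0.0, 0.29], [-0.0, -0.0, 0.29]]
```

Request:
{"name": "send_rows", "arguments": {
  "translation": [
    [-0.05,0.56,-0.83],
    [-0.04,0.56,-0.83],
    [-0.02,0.56,-0.83],
    [0,0.56,-0.83],
    [0.0,0.55,-0.83]
  ],
  "rotation": [
    [0,0,0.29],
    [0,0,0.29],
    [0,0,0.3],
    [0,0,0.29],
    [0,0,0.29]
  ],
  "grip": [45,45,45,45,45]
}}

```text
time: 28.58
eef_pos: [0.5352, 0.0885, 0.2417]
tcp_rot: [0.999, 0.047, 0.002, 0.001]
contact_force: [0.5, -0.7, 0.7]
opening: 0.527
```

Request:
{"name": "send_rows", "arguments": {
  "translation": [
    [0.02,0.56,-0.83],
    [0.03,0.56,-0.83],
    [0.21,0.83,-0.31],
    [0.31,0.95,-0.04],
    [0.33,0.94,-0.04]
  ],
  "rotation": [
    [0,0,0.29],
    [0,0,0.29],
    [0,0,0.3],
    [0,0,0.29],
    [0,0,0.29]
  ],
  "grip": [45,45,45,45,45]
}}

```text
time: 29.2
eef_pos: [0.5664, -0.0262, 0.3029]
tcp_rot: [1.0, -0.016, 0.003, 0.001]
contact_force: [0.4, -0.3, 1.0]
opening: 0.526
```

Request:
{"name": "send_rows", "arguments": {
  "translation": [
    [0.36,0.93,-0.03],
    [0.38,0.93,-0.05],
    [0.41,0.91,-0.04],
    [0.43,0.91,-0.04],
    [0.45,0.89,-0.04]
  ],
  "rotation": [
    [0,0,0.29],
    [0,0,0.29],
    [0,0,0.3],
    [0,0,0.29],
    [0,0,0.29]
  ],
  "grip": [45,45,45,45,45]
}}

```text
time: 29.82
eef_pos: [0.6157, -0.168, 0.3089]
tcp_rot: [0.997, -0.08, 0.002, 0.0]
contact_force: [0.6, -0.1, -0.7]
opening: 0.523
```

Request:
{"name": "send_rows", "arguments": {
  "translation": [
    [0.45,0.88,0.06],
    [0.46,0.88,0.13],
    [0.48,0.87,0.13],
    [0,0,0],
    [0,0,0]
  ],
  "rotation": [
    [0,0,0.29],
    [0,0,0.29],
    [0,0,0.3],
    [0,0,0],
    [0,0,0]
  ],
  "grip": [45,45,45,45,45]
}}

```text
time: 30.45
eef_pos: [0.642, -0.2518, 0.2988]
tcp_rot: [0.993, -0.118, 0.002, 0.0]
contact_force: [0.8, -0.1, -0.0]
opening: 0.524
```

```bash
python3 -c "
from h import *
im,K,T=cam('wrist'); cv2.imwrite('pics/w6.png',im)
hsv=cv2.cvtColor(im,cv2.COLOR_BGR2HSV)
y=cv2.inRange(hsv,(20,120,60),(35,255,255)); c=max(cv2.findContours(y,0,1)[0],key=cv2.contourArea)
s=ctrl.get_state();r=R.from_quat(s['tcp_rot'])
for q in cv2.boxPoints(cv2.minAreaRect(c)): print(q.round(0),plane(K,T,q,.245).round(4),r.inv().apply(plane(K,T,q,.245)-s['eef_pos']).round(4))
go([[.642,-.252,.219]],down(-13.5),4)"
```

```text
[264. 196.] [ 0.666  -0.2493  0.245 ] [ 0.0225 -0.0078  0.054 ]
[291. 196.] [ 0.6624 -0.2641  0.245 ] [0.0225 0.0074 0.054 ]
[291. 223.] [ 0.6468 -0.2605  0.245 ] [0.0065 0.0075 0.054 ]
[264. 223.] [ 0.6504 -0.2453  0.245 ] [ 0.0065 -0.008   0.054 ]
{'time': 30.5, 'qpos': [-0.5207, 0.2759, 1.4669, 0.0011, 1.3951, 1.2854], 'eef_pos': [0.642, -0.2516, 0.2989], 'tcp_rot': [0.9931, -0.1174, 0.0019, 0.0002], 'contact_force': [0.0194, 0.5068, -0.3892], 'opening': 0.527}
max 0.67 0.01 end [ 0.6422 -0.2519  0.2191]
T [[-0.0, 0.0, 0.67], [-0.0, 0.01, 0.66], [-0.0, 0.0, 0.67], [-0.0, 0.0, 0.66]] R [[-0.0, -0.01, 0.0], [-0.0, -0.01, 0.0], [-0.0, -0.01, 0.0], [-0.0, -0.01, 0.0]]
```

View pics/w6.png

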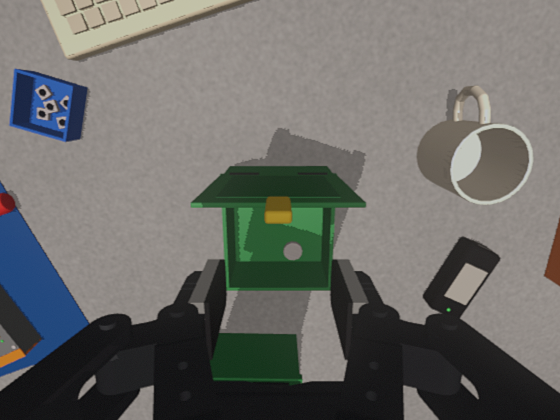

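The lid still stands open, the cell lies in the bin at (292,251), and the tab end is at (277,205), slightly beyond the tool in +x. I nudge +x, grip and swing the lid shut along the reversed arc.

Request:
{"name": "send_rows", "arguments": {
  "translation": [
    [0.25,0,0.67],
    [0,0,0.67],
    [0,0,0.67],
    [0,0,0.65],
    [0,0,0]
  ],
  "rotation": [
    [0,0,0],
    [0,0,0],
    [0,0,0],
    [0,0,0],
    [0,0,0]
  ],
  "grip": [45,45,45,45,45]
}}

```text
time: 31.12
eef_pos: [0.6484, -0.2535, 0.2147]
tcp_rot: [0.993, -0.118, -0.001, -0.001]
contact_force: [-0.1, 0.5, 0.4]
opening: 0.53
```

Request:
{"name": "send_rows", "arguments": {
  "translation": [
    [0,0,0],
    [0,0,0],
    [0,0,0],
    [-0.25,0,0]
  ],
  "rotation": [
    [0,0,0],
    [0,0,0],
    [0,0,0],
    [0,0,0]
  ],
  "grip": [5,5,5,5],
  "squeeze": 40
}}

```text
time: 31.62
eef_pos: [0.6443, -0.2524, 0.2201]
tcp_rot: [0.993, -0.118, 0.005, 0.001]
contact_force: [4.2, 3.3, 2.9]
opening: 0.174
```

Request:
{"name": "send_rows", "arguments": {
  "translation": [
    [-0.42,0,0],
    [-0.42,0,0.03],
    [-0.42,0,0.06],
    [-0.41,0,0.1],
    [-0.4,0,0.13]
  ],
  "rotation": [
    [0,0,0],
    [0,0,0],
    [0,0,0],
    [0,0,0],
    [0,0,0]
  ],
  "grip": [5,5,5,5,5]
}}

```text
time: 32.25
eef_pos: [0.5814, -0.2374, 0.2087]
tcp_rot: [0.993, -0.118, 0.002, -0.0]
contact_force: [3.6, 2.6, 1.7]
opening: 0.175
```

Gripped at 15 mm and moving freely; I continue down.

Request:
{"name": "send_rows", "arguments": {
  "translation": [
    [-0.39,0,0.16],
    [-0.37,0,0.19],
    [-0.36,0,0.22],
    [-0.34,0,0.25],
    [-0.32,0,0.28]
  ],
  "rotation": [
    [0,0,0],
    [0,0,0],
    [0,0,0],
    [0,0,0],
    [0,0,0]
  ],
  "grip": [5,5,5,5,5]
}}

```text
time: 32.88
eef_pos: [0.529, -0.2249, 0.1748]
tcp_rot: [0.993, -0.118, 0.001, -0.0]
contact_force: [1.5, 4.6, 3.3]
opening: 0.178
```

Request:
{"name": "send_rows", "arguments": {
  "translation": [
    [-0.29,0,0.3],
    [-0.27,0,0.33],
    [-0.24,0,0.35],
    [-0.21,0,0.36],
    [-0.18,0,0.38]
  ],
  "rotation": [
    [0,0,0],
    [0,0,0],
    [0,0,0],
    [0,0,0],
    [0,0,0]
  ],
  "grip": [5,5,5,5,5]
}}

```text
time: 33.5
eef_pos: [0.4932, -0.2163, 0.1222]
tcp_rot: [0.993, -0.118, -0.001, -0.001]
contact_force: [-0.9, 4.8, 2.7]
opening: 0.178
```

Request:
{"name": "send_rows", "arguments": {
  "translation": [
    [-0.15,0,0.39],
    [-0.12,0,0.4],
    [-0.08,0,0.41],
    [-0.05,0,0.42],
    [0,0,0]
  ],
  "rotation": [
    [0,0,0],
    [0,0,0],
    [0,0,0],
    [0,0,0],
    [0,0,0]
  ],
  "grip": [5,5,5,5,5]
}}

```text
time: 34.12
eef_pos: [0.4808, -0.2133, 0.0724]
tcp_rot: [0.993, -0.118, -0.003, -0.001]
contact_force: [-3.8, 3.3, 1.5]
opening: 0.173
```

Request:
{"name": "send_rows", "arguments": {
  "translation": [
    [0,0,0.2],
    [0,0,0.15],
    [0,0,0]
  ],
  "rotation": [
    [0,0,0],
    [0,0,0],
    [0,0,0]
  ],
  "grip": [5,5,5]
}}

```text
time: 34.5
eef_pos: [0.4804, -0.2131, 0.0626]
tcp_rot: [0.993, -0.117, -0.004, -0.001]
contact_force: [-7.6, 2.8, 1.5]
opening: 0.176
```

Request:
{"name": "send_rows", "arguments": {
  "translation": [
    [0,0,0.1],
    [0,0,0.1],
    [0,0,0]
  ],
  "rotation": [
    [0,0,0],
    [0,0,0],
    [0,0,0]
  ],
  "grip": [5,5,5]
}}

```text
time: 34.88
eef_pos: [0.4805, -0.2132, 0.0572]
tcp_rot: [0.993, -0.117, -0.004, -0.001]
contact_force: [-7.1, 4.5, 3.4]
opening: 0.17
```

Request:
{"name": "send_rows", "arguments": {
  "translation": [
    [0,0,0.1],
    [0,0,0.1],
    [0,0,0]
  ],
  "rotation": [
    [0,0,0],
    [0,0,0],
    [0,0,0]
  ],
  "grip": [5,5,5]
}}

```text
time: 35.25
eef_pos: [0.4809, -0.2134, 0.0561]
tcp_rot: [0.993, -0.117, -0.005, -0.001]
contact_force: [-19.5, 10.1, 30.1]
opening: 0.173
```

```bash
python3 -c "
from h import *
st()"
```

```text
{'time': 35.25, 'qpos': [-0.6095, 0.1858, 2.0519, -0.0028, 0.9139, 1.1968], 'eef_pos': [0.4809, -0.2134, 0.0561], 'tcp_rot': [0.9932, -0.1166, -0.005, -0.0014], 'contact_force': [-19.5049, 10.1117, 30.1013], 'opening': 0.173}
```

Hard stop: 30 N at z=0.056, so the lid is shut. I release, rise and check.

Request:
{"name": "send_rows", "arguments": {
  "translation": [
    [0,0,-0.1],
    [0,0,0],
    [0,0,0],
    [0,0,0],
    [0,0,-0.6]
  ],
  "rotation": [
    [0,0,0],
    [0,0,0],
    [0,0,0],
    [0,0,0],
    [0,0,0]
  ],
  "grip": [5,30,45,45,45]
}}

```text
time: 35.88
eef_pos: [0.483, -0.2139, 0.0724]
tcp_rot: [0.993, -0.118, -0.0, -0.001]
contact_force: [-0.1, 0.2, 0.8]
opening: 0.524
```

Request:
{"name": "send_rows", "arguments": {
  "translation": [
    [-0.2,0,-1],
    [-0.2,0,-1],
    [0,0,-1],
    [0,0,-1],
    [0,0,-1]
  ],
  "rotation": [
    [0,0,0],
    [0,0,0],
    [0,0,0],
    [0,0,0],
    [0,0,0]
  ],
  "grip": [45,45,45,45,45]
}}

```text
time: 36.5
eef_pos: [0.4721, -0.2116, 0.2259]
tcp_rot: [0.993, -0.118, 0.002, 0.001]
contact_force: [-0.4, -0.1, 0.1]
opening: 0.526
```

Request:
{"name": "send_rows", "arguments": {
  "translation": [
    [0,0,-0.6],
    [0,0,0],
    [0,0,0]
  ],
  "rotation": [
    [0,0,0],
    [0,0,0],
    [0,0,0]
  ],
  "grip": [45,45,45]
}}

```text
time: 36.88
eef_pos: [0.4714, -0.2111, 0.2402]
tcp_rot: [0.993, -0.118, 0.001, -0.0]
contact_force: [-0.8, -0.3, 0.6]
opening: 0.526
```

```bash
python3 -c "
from h import *
st()
im,K,T=cam('scene'); cv2.imwrite('pics/end.png',im); diff('scene0','end',210,165,290,235); diff('scene0','end',290,225,430,335)
o=lambda i:cv2.inRange(cv2.cvtColor(i,cv2.COLOR_BGR2HSV),(5,120,100),(20,255,255))[230:260,350:400]
print([np.argwhere(o(i)>0).mean(0).round(1) for i in (cv2.imread('pics/scene0.png'),im)])
f=lambda i:np.hstack([cv2.resize(i[165:240,210:285],None,fx=5,fy=5,interpolation=2),cv2.resize(i[230:335,300:405],(375,375),interpolation=2)])
w,_,_=cam('wrist'); cv2.imwrite('pics/w7.png',w)
cv2.imwrite('pics/c3.png',f(im))
"
```

```text
{'time': 36.875, 'qpos': [-0.6181, -0.0751, 1.9527, 0.001, 1.2631, 1.1887], 'eef_pos': [0.4714, -0.2111, 0.2402], 'tcp_rot': [0.993, -0.1179, 0.0006, -0.0002], 'contact_force': [-0.7731, -0.3308, 0.6402], 'opening': 0.5262}
diff [(402, [274.0, 188.0]), (23, [268.0, 199.0])]
diff [(8, [365.0, 244.0])]
[array([17.1, 25.8]), array([17. , 25.3])]
```

View pics/c3.png

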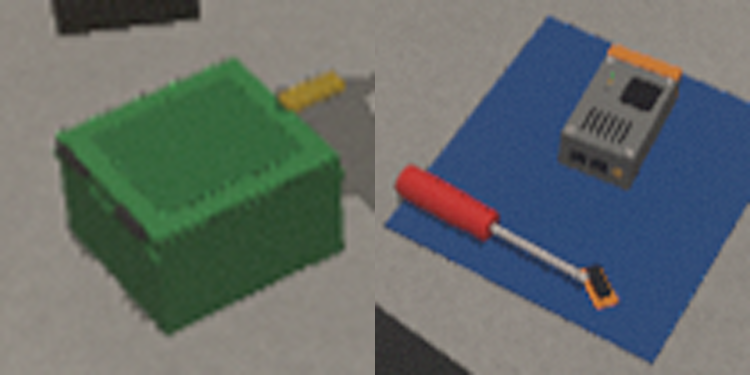

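```bash
python3 -c "
from h import *
for n in ('scene0','end'):
    m=cv2.inRange(cv2.cvtColor(cv2.imread(f'pics/{n}.png'),cv2.COLOR_BGR2HSV),(18,110,60),(35,255,255))[170:200,255:290]
    a=np.argwhere(m>0); print(n,len(a),a.mean(0).round(2),a.min(0),a.max(0))
    g=cv2.inRange(cv2.cvtColor(cv2.imread(f'pics/{n}.png'),cv2.COLOR_BGR2HSV),(45,80,20),(85,255,255))[165:240,210:285]
    c=max(cv2.findContours(g,0,1)[0],key=cv2.contourArea); print(cv2.approxPolyDP(cv2.convexHull(c),2,True)[:,0].tolist())
"
```

```text
scene0 61 [ 9.87 16.34] [ 6 10] [14 23]
[[46, 9], [66, 27], [67, 49], [33, 66], [14, 45], [11, 27]]
end 56 [12.89 16.95] [ 9 11] [16 23]
[[47, 12], [67, 31], [67, 49], [33, 65], [15, 46], [11, 27]]
```

The lid's front edge is now 3 px lower than at the start, when it stood slightly ajar. Together with the hard stop, that says it is fully shut. I hand in.

```bash
python3 -c "
from h import *
print(ticket.sign_off())"
```

```text
the job is handed in; nothing more can be done
None
```

The job is handed in at about 37 s of the 72 s allowed; the hand-in reports no verdict.

**What I did:** I opened the small green box by its tab and carried the sensor level to it. There I tipped it to about 77° slot-down and rocked it sideways once, and the cell dropped into the box. I then laid the sensor back where it had been on the mat and swung the lid shut.

**Last checks:**
- **Cell:** seen inside the box in both the scene and wrist views before the lid was closed.
- **Sensor:** lies flat and right way up on the mat, within about 1 px of its start. Its tilt was judged by eye, not measured.
- **Lid:** closed to a hard stop (30 N at the tab). I did not measure its angle directly.
- **Other things:** driver and cover show no visible change; I did not check the rest of the bench in the final picture. The gripper is clear of everything.

**Disagreement:** early on, the scene and wrist cameras differed by about 1–2 cm on where the tab was. The cause seems to be that the lid stood slightly ajar at the start. Its front edge is now 3 px lower than in the first picture, which fits the lid now being shut.

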